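Turn the drip-tray grille home under its rail and stand the beaker on it

ROBOT

A 7-joint arm with a two-finger parallel gripper is mounted at the origin on the work surface. World frame = base frame: x ahead of the robot, y to its left, z up, the work surface at z = 0. Lengths are in m, angles in rad, forces in N, time in s.
With the tool pointing down it reaches from about 0.425 to 0.925 m from the base axis. Payload 6.8 kg.
Tool frame: the origin (TCP) lies midway between the tips of the shut fingers; the grasp point (between the pads) lies 19 mm behind it; z points along the fingers, y is the direction in which the jaws open and shut (so a half turn about z gives the same grasp; the last joint's range is limited). The gripper opens to 88 mm and grips with 3 to 60 N. Pads are 20 mm wide; open, the fingers measure 115 mm over their backs; the gripper's body (75 mm by 178 mm) begins 61 mm behind the grasp point.
Start: joints at [1.031, 0.477, 0.022, 1.555, -0.011, 1.109, -0.083], TCP at [0.283, -0.613, 0.192] pointing down, gripper open.
Joint ranges: [-2.96, 2.96], [-0.34, 2.1], [-1.41, 1.46], [0.24, 2.44], [-1.37, 4.51], [0.17, 1.92], [-2.96, 2.96]. Speed limits (rad/s): [2.39, 2.39, 3.14, 3.14, 3.14, 3.14, 3.14].

INTERFACE

Orientations are given as a rotation vector (axis times angle).
In Python, from rig import bot gives the robot as it stands.
- The arm moves only by the tool send_rows, never from a script. Its argument "moves" is a list of rows, each an object of numbers: "fingers": the opening in per cent of the stroke, from 0 (shut) to 100 (fully open); "dx", "dy", "dz": the shift along the world's x, y, z in m; "yaw": the turn about the world's z in rad. In form: [{"fingers": .., "dx": .., "dy": .., "dz": .., "yaw": ..}, ...]. A call has 1 to 8 rows; each row shifts and turns the commanded pose from where the row before left it; what a row does not reach is not made up. A row lasts 1/10 s, in which the tool goes at most 50 mm and 8.59 degrees, less where a joint would pass 70% of its speed; a pose out of reach is approached as far as the arm can. A call is refused whole if a number of a shift passes 0.05 or a number of a turn 0.15, either way. A call with a gripper value outside its range is refused whole. The fingers move at their own pace and stop on an object; "grip_force" is the grip in N (left out, the last holds). Time passes only in rows, so rows that do not move let the fingers close. It gives the time, the measured TCP pose, the force and the opening at its end, in the units of the state.
- bot.get_state(): the state, without advancing time (a new reading comes with each control period).
- bot.get_image(name): name is "scene" or "top"; returns the picture (480x640x3 uint8, red, green, blue); there is no depth.
- bot.calibration(name): a dict with "fx", "fy", "cx", "cy" (pixels), "xyz" and "orientation" of the camera in the world. Camera axes: x right, y down, z forward; pixel columns grow to the right and rows downward; lengths in m; the calibration is good to about 2 mm. A picture is of the moment at which its call begins. calibration takes no time and is no camera call.
- bot.finish_job(): hands the job in, once; it reports no verdict.
The state is a dict: "time": time; "qpos": joint angles; "qd": joint speeds; "tau": joint torques, N m; "tool_pos": TCP position; "eef_rot": TCP orientation; "contact_force": force on the tool from outside, world axes, zero at the start; "moment": the same for the moment, N m; "gripper_width": opening from 0.0 (shut) to 1.0 (fully open).
Only numpy, scipy, OpenCV 4.12 (cv2) and the standard library are available. Lean on these libraries where they do the work, as an engineer would, in place of code of your own. Each camera call takes 0.05 s, during which the arm holds its last target. There are 200 camera calls.

TASK

The grille of the beer drip tray has been dropped in askew. With a light fingertip on top, turn it until its flat edge faces the tray's straight rail and slide it home under the rail's lip, so that the flat lies snug along the rail; then set the plain steel first-pour beaker down upright (not dropped) on the middle of the grille and let go. The grille's thin bars bend if you lean on them with more than 2.5 kg; leave the other things on the table alone.

Things in the scene. Friction and masses are not known exactly. Their poses are not given: they have to be found in the camera images.
- grille_mid (a point): Centre of the drip grille, half-way up its plate (top 2 mm above this point, underside 3 mm above the tray floor). A loose slotted steel disc, 124 mm across, 4 mm thick, with one straight edge (the flat, 73 mm long, 50 mm from the centre), 0.42 kg, lying in the tray. x points to the flat, z up. Slots (5 mm wide) run parallel to the flat. Bends if the fingers press it with over 25 N.
- grille_flat (a point): Middle of the grille's flat, half-way up the plate; axes as grille_mid. The grille glides easily on the tray floor (friction 0.07); its matt top grips a fingertip well (0.8), so a fingertip pressing about 40 mm from the centre drags it along, lagging by a fifth or so. It is too wide and too low to be grasped.
- rail (a point): Middle of the rail's front face, at the height of the plate's middle. The rail is the straight back bar, 138 mm long, of the drip tray, a shallow fixed steel pan. x points out of the pan through the rail, y along it, z up. Home means the flat lies on this face, grille_mid 50 mm before it. At the start the grille's centre is 68 to 72 mm before it.
- lip (a point): Middle of the free edge of the lip on top of the rail; it overhangs the pan by 6 mm, its underside 11 mm, its top 15.5 mm above the tray floor (grille top: 7 mm). Axes as rail. Under it, 22 mm either side, sit spring clips with round noses, 1.5 mm lower than the grille's top: pushing the edge past them takes about 5 N, so press on the grille with 10 to 15 N to slide it home.
- pan (a point): Centre of the round front of the tray's pan, on its inner floor (4 mm above the table); axes as rail. The pan is 134 mm wide inside, a half circle of 67 mm radius in front and straight sides from there to the rail; its wall is 10 mm high above the floor and 2 mm thick. The askew grille has 1 to 9 mm of play to the walls.
- beaker_mid (a point): Centre of the first-pour beaker, half-way up: a plain open steel tumbler 95 mm high, 58 mm across at the rim and 52 mm at the foot, wall 2.5 mm, 0.16 kg, standing upright on the table (its foot 47.5 mm below this point). z up.
- tub_mid (a point): Centre of a bystander: a closed white tub with a grey lid, 66 mm across, 68 mm high. It may stand where the beaker stood in another run.
- coupler_mid (a point): Centre of a bystander: a steel keg coupler, 60 mm across and 82 mm high, with a black lever 105 mm long.
- spare_tap_mid (a point): Centre of a bystander: a spare steel tap lying on the table, about 90 mm by 145 mm and 32 mm high.
- spanner_grip (a point): Grip of a bystander: an open-ended spanner, 190 mm long, lying flat.
- brush_grip (a point): Grip of a bystander: a wooden brush, 200 mm long, lying flat.
There are look-alikes about, which are no part of the job. What is shaped like the part that bears beaker_mid but green is not meant.

How it is judged:
On the way:
1. the grille lies home: its flat along the rail, under the lip (angle between the x axis of grille_mid and the x axis of rail, either way round below 0.035 rad and x of grille_flat in the frame of rail above -0.002 m), for 0.2 s.
At the end, for the whole second after the job is handed in: The grille lies flat in the tray with its flat within 2 mm of the rail's face, under the lip, and parallel to it within 2 degrees; the beaker stands upright and still on the grille, its centre within 25 mm of the grille's centre (all of step 1 and z of grille_flat in the frame of rail below 0.003 m and angle between grille_mid's own z axis and vertical below 0.05 rad and horizontal distance between beaker_mid and grille_mid below 0.025 m and z of beaker_mid in the frame of grille_mid between 0.045 and 0.054 m and angle between beaker_mid's own z axis and vertical below 0.08 rad and linear speed of each of beaker, grille below 0.02 m/s); the robot touches nothing.
It fails at once if the fingers lean on the grille with more than 25 N (contact force between the fingers and grille above 25 N).
It fails at once if a bystander (tub, coupler, spare tap, spanner or brush) is moved by over 30 mm (distance of any of tub_mid, coupler_mid, spare_tap_mid, spanner_grip, brush_grip from where it was at the start of the episode above 0.03 m).
It fails at once if the beaker is dropped or knocked over (moves at over 0.4 m/s with no finger on it) (linear speed of beaker above 0.4 m/s and contact force between the fingers and beaker below 0.3 N).
It also fails if it takes over 67 s, if anything falls off the work surface, if the arm or the gripper's body presses on something with over 40 N, if the wrist force passes 120 N, or if a joint passes its speed limit or range.

## Working session

There is one attempt and no reset: what is moved stays moved. The work goes in short steps, Python scripts to look and compute and a tool call to move; the robot and the scene stay as the last step left them, time stands still between calls to the robot, and variables do not carry over. Pictures are saved under pics/ and viewed, about 8 in all and at most 12, crops included, and the job is handed in when it is done.

Besides the shell and the picture viewer there is one more tool, called after "Request:" by a JSON object that holds its "api" and its "payload". send_rows: Moves the arm, as the interface text tells. Its arguments: {"type":"object","properties":{"moves":{"type":"array","items":{"type":"object","properties":{"fingers":{"type":"number"},"dx":{"type":"number"},"dy":{"type":"number"},"dz":{"type":"number"},"yaw":{"type":"number"}}}},"grip_force":{"type":"number"}},"required":["moves"]}

```bash
mkdir -p pics; ls
python3 - <<'E'
from rig import bot
import cv2
for n in("scene","top"):
    cv2.imwrite(f"pics/{n}0.png",bot.get_image(n)[:,:,::-1]); print(bot.calibration(n))
print(bot.get_state())
E
```

```text
pics
{'fx': 607.8067723764339, 'fy': 607.8067723764339, 'cx': 323.0490885347915, 'cy': 243.43392553225914, 'xyz': array([ 1.23933021, -0.40509408,  0.9692238 ]), 'orientation': array([-2.18358833, -1.25194205,  0.46844002])}
{'fx': 559.1882973957299, 'fy': 559.1882973957299, 'cx': 331.4246475564455, 'cy': 240.89190128869058, 'xyz': array([ 0.49496171, -0.02004199,  1.22899951]), 'orientation': array([-2.21040463,  2.17483281, -0.09436307])}
{'time': 0.1, 'qpos': array([ 1.03090994,  0.47770498,  0.02234235,  1.556329  , -0.01148696,
        1.10931971, -0.08308097]), 'qd': array([ 0.0007756 , -0.00182873, -0.00145811, -0.0025316 , -0.00227227,
       -0.00064288, -0.00015546]), 'tau': array([ 4.06410240e-03, -5.84089959e+01,  1.53972968e+00, -2.73313719e+01,
       -5.42131544e-02,  1.31112628e-02,  2.93805454e-05]), 'tool_pos': array([ 0.28221853, -0.61251911,  0.19149731]), 'eef_rot': array([-3.06712080e+00, -6.72726850e-01,  7.46233801e-04]), 'contact_force': array([-0.75661104, -0.2015134 ,  0.80022408]), 'moment': array([ 0.0635503 ,  0.01789855, -0.07415822]), 'gripper_width': 0.998512041464775}
```

View pics/top0.png

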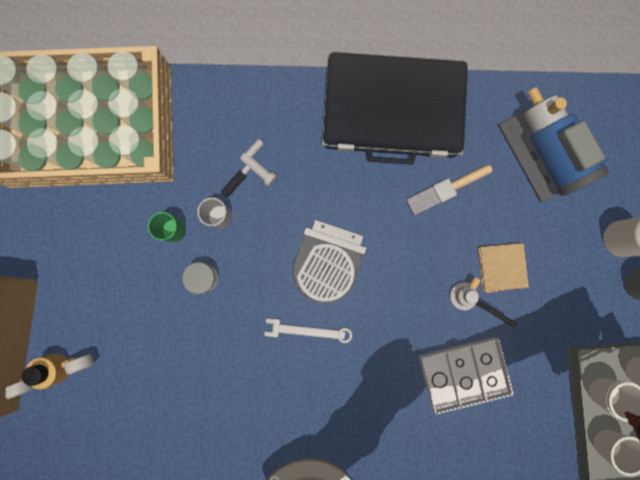

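View pics/scene0.png

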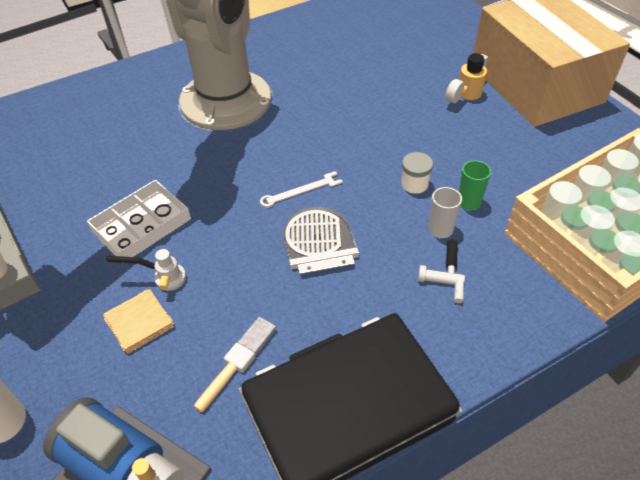

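The two images show the tray at top (330,265), with its rail up and slightly right. There are two tumblers: a grey steel one at top (212,212) / scene (445,213), and a green one at top (162,226) / scene (474,186). The grey steel one fits. The tub is at top (200,278) and is not part of the job. I'll enlarge a crop to confirm and measure.

```bash
cat > h.py <<'E'
import numpy as np,cv2
from scipy.spatial.transform import Rotation as R
from rig import bot
def ray(n,uv):
    c=bot.calibration(n);uv=np.atleast_2d(uv).astype(float)
    d=np.c_[(uv[:,0]-c['cx'])/c['fx'],(uv[:,1]-c['cy'])/c['fy'],np.ones(len(uv))]
    return np.array(c['xyz']),R.from_rotvec(c['orientation']).apply(d)
def onto(n,uv,z):
    o,d=ray(n,uv);return o+d*((z-o[2])/d[:,2])[:,None]
def proj(n,p):
    c=bot.calibration(n);q=R.from_rotvec(c['orientation']).inv().apply(np.atleast_2d(p)-c['xyz'])
    return np.c_[q[:,0]/q[:,2]*c['fx']+c['cx'],q[:,1]/q[:,2]*c['fy']+c['cy']]
E
python3 - <<'E'
import cv2,numpy as np
t=cv2.imread('pics/top0.png');s=cv2.imread('pics/scene0.png')
z=lambda a,k:cv2.resize(a,None,fx=k,fy=k,interpolation=cv2.INTER_CUBIC)
a=z(t[215:315,280:380],4);b=z(s[200:280,275:365],4)   # 400x400, 360x320
c=z(t[190:300,140:240],2);d=z(s[140:250,395:495],2)
H=np.zeros((600,780,3),np.uint8);H[:400,:400]=a;H[:320,410:770]=b;H[405:600,:200]=c[:195];H[380:600,410:610]=d
cv2.imwrite('pics/crop1.png',H)
E
```

```text
(no output)
```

View pics/crop1.png

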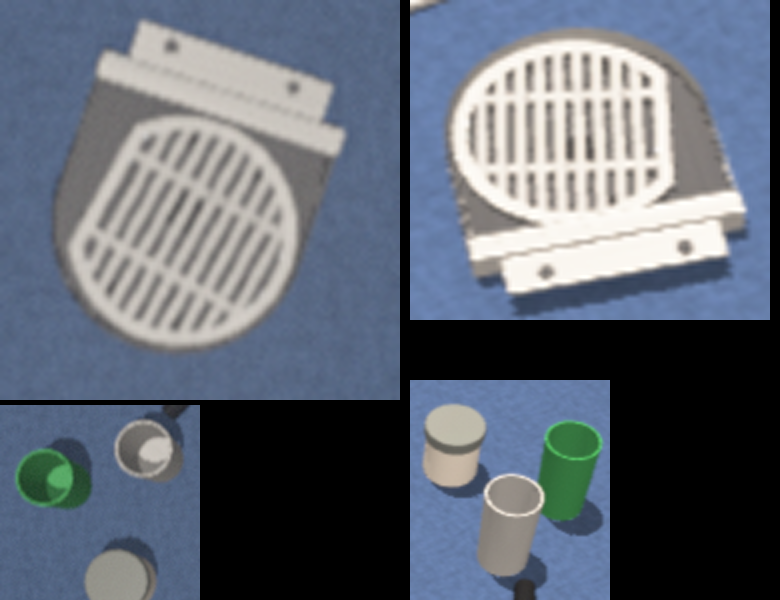

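The crop confirms the grey steel tumbler is the plain beaker, and the other tumbler is green. The grille's flat faces left, from crop (135,125) to (70,240), about 78° from the rail normal. Next I'll measure.

```bash
cat > meas.py <<'E'
from h import *
from scipy.optimize import least_squares
K=6
def mask(img,x0,x1,y0,y1,f):
    a=cv2.resize(img[y0:y1,x0:x1],None,fx=K,fy=K,interpolation=cv2.INTER_CUBIC)
    return f(a)
def pts(c,x0,y0): return (c.reshape(-1,2)+.5)/K-.5+[x0,y0]
def grille(img,thr=150,box=(280,380,215,315),n="top",dbg=None):
    x0,x1,y0,y1=box
    m=mask(img,*box,lambda a:(a.min(2)>thr).astype(np.uint8)*255)
    cs,_=cv2.findContours(m,cv2.RETR_EXTERNAL,cv2.CHAIN_APPROX_NONE)
    cs=sorted(cs,key=cv2.contourArea)[::-1][:4]
    if dbg: cv2.imwrite(dbg,m)
    return [(cv2.contourArea(c)/K/K,pts(c,x0,y0)) for c in cs]
def fitg(P):
    # circle r=62 (soft-L1) then flat by points well inside
    r=least_squares(lambda q:np.hypot(P[:,0]-q[0],P[:,1]-q[1])-q[2],[*P.mean(0)[:2],.06],loss='cauchy',f_scale=.0007).x
    d=np.hypot(P[:,0]-r[0],P[:,1]-r[1]); F=P[d<r[2]-.003]
    vx,vy,a,b=cv2.fitLine(F[:,:2].astype(np.float32),cv2.DIST_HUBER,0,1e-5,1e-5).ravel()
    nrm=np.array([-vy,vx]);o=(np.array([a,b])-r[:2])@nrm
    if o<0:nrm,o=-nrm,-o
    return r,o,np.degrees(np.arctan2(nrm[1],nrm[0])),len(F),len(P)
E
python3 - <<'E'
from meas import *
t=cv2.imread('pics/top0.png')
for thr in(130,150,170):
  for A,c in grille(t,thr,dbg=f'pics/m{thr}.png'):
    if A<60: continue
    P=onto("top",c,.011); rc=cv2.minAreaRect((onto("top",c,.0195)[:,:2]*1000).astype(np.float32))
    print(thr,A,fitg(P),rc)
# beaker etc: low saturation
for nm,b in(("top",(185,240,185,240)),("top",(175,225,255,300))):
  m=mask(t,*b,lambda a:(cv2.cvtColor(a,cv2.COLOR_BGR2HSV)[:,:,1]<60).astype(np.uint8)*255)
  cs,_=cv2.findContours(m,0,1);c=max(cs,key=cv2.contourArea);p=pts(c,b[0],b[2])
  (u,v),r=cv2.minEnclosingCircle(p.astype(np.float32)); e=cv2.fitEllipse(cv2.convexHull(p.astype(np.float32)))
  for z in(.068,.095):print(nm,u,v,r,e,z,onto("top",(u,v),z),onto("top",e[0],z))
E
```

```text
130 3519.0833333333335 (array([ 0.53400895, -0.02917992,  0.08292008]), np.float64(0.016388703611412005), np.float32(-38.251324), 975, 1768) ((532.286865234375, -28.832595825195312), (140.04869079589844, 164.7555694580078), 72.28043365478516)
150 2446.722222222222 (array([ 0.51314707, -0.0253117 ,  0.06215965]), np.float64(0.05027006703132195), np.float32(62.099625), 151, 964) ((510.3175354003906, -30.254806518554688), (111.94573974609375, 124.50402069091797), 62.141014099121094)
150 923.4305555555555 (array([ 0.52223655, -0.02537427,  0.09404887]), np.float64(0.05636314498951918), np.float32(-17.692194), 384, 887) ((592.3916625976562, -48.0396728515625), (138.67002868652344, 37.14753341674805), 72.29085540771484)
170 2364.4166666666665 (array([ 0.51312068, -0.02536637,  0.06113191]), np.float64(0.04931626972711813), np.float32(62.08001), 148, 946) ((510.24566650390625, -30.293212890625), (110.00033569335938, 122.3211441040039), 62.32466506958008)
170 848.6111111111112 (array([ 0.52335771, -0.02682143,  0.09139441]), np.float64(0.05586709922362565), np.float32(-17.672655), 372, 876) 
[... 363 characters left out ...]
594 213.0418701171875 18.380258560180664 ((213.7562255859375, 212.97032165527344), (30.926143646240234, 36.746578216552734), 121.59342956542969) 0.095 [[0.62825027 0.20244066 0.095     ]] [[0.62837908 0.20344142 0.095     ]]
top 199.81422424316406 277.858642578125 18.43838119506836 ((199.5983123779297, 277.7157287597656), (33.159915924072266, 36.9677848815918), 87.03995513916016) 0.068 [[0.49634273 0.23334066 0.068     ]] [[0.49663001 0.23379421 0.068     ]]
top 199.81422424316406 277.858642578125 18.43838119506836 ((199.5983123779297, 277.7157287597656), (33.159915924072266, 36.9677848815918), 87.03995513916016) 0.095 [[0.49631061 0.22744804 0.095     ]] [[0.49659121 0.22789104 0.095     ]]
```

Run:
```python
from meas import *
t=cv2.imread('pics/top0.png');s=cv2.imread('pics/scene0.png')
vis=[]
for n,img,b in(("top",t,(190,240,190,235)),("scene",s,(420,470,180,245))):
  o=np.array(bot.calibration(n)['xyz'])[:2]
  for thr in(15,25,35):
    def f(a):
        a=a.astype(int);return ((a[:,:,0]-a[:,:,2]<thr)&(a[:,:,1]-a[:,:,2]<thr)&(a.max(2)>70)).astype(np.uint8)*255
    m=cv2.morphologyEx(mask(img,*b,f),cv2.MORPH_OPEN,np.ones((9,9),np.uint8))
    cs,_=cv2.findContours(m,0,1);c=max(cs,key=cv2.contourArea);p=pts(c,b[0],b[2])
    P=onto(n,p,.095)[:,:2];c0=P.mean(0);k=(c0-o)/np.linalg.norm(c0-o);q=np.array([-k[1],k[0]])
    a=P@k;l=P@q;G=onto(n,p,0)[:,:2]@k
    top=P[a>a.max()-.02] 
    print(n,thr,cv2.contourArea(c)/K/K,'far-29',k*(a.max()-.029)+q*(l.max()+l.min())/2,'width',np.ptp(l),'near foot+26',k*(G.min()+.026)+q*(l.max()+l.min())/2)
  vis.append(cv2.resize(cv2.resize(img[b[2]:b[3],b[0]:b[1]],None,fx=K,fy=K),(300,390)));vis.append(cv2.cvtColor(cv2.resize(m,(300,390)),8)) if n=="scene" else None
```

```text
top 15 802.2361111111112 far-29 [0.63221011 0.20864584] width 0.059799741037517895 near foot+26 [0.63275568 0.20955976]
top 25 842.125 far-29 [0.63273952 0.20909647] width 0.06180630873103582 near foot+26 [0.63239471 0.20852179]
top 35 976.2083333333334 far-29 [0.63761153 0.20696343] width 0.07383724664118191 near foot+26 [0.63630046 0.20486155]
scene 15 1281.1527777777778 far-29 [0.63541604 0.20582596] width 0.05959842329778475 near foot+26 [0.63446317 0.20679122]
scene 25 1317.263888888889 far-29 [0.63498391 0.20616699] width 0.06087978858027454 near foot+26 [0.6349802  0.20617075]
scene 35 1364.4305555555554 far-29 [0.63438191 0.20640219] width 0.06226481261356975 near foot+26 [0.63635271 0.20440382]
```

Grille centre is (0.513,-0.025), r=62 mm and flat 50 mm, which match the given sizes; its heading is 62.1°. The rail normal is -17.7°, with its face 70 mm from the centre (must be 68–72 ✓). The beaker is at about (0.634,0.207). I'll press both open fingertips symmetrically about the grille's centre and turn it by -79.8°. First I move above it with the jaw at -28°.

Request:
{"api": "send_rows", "payload": {"moves": [{"dx": 0.0145, "dy": 0.0367, "yaw": 0.0407, "fingers": 72}, {"dx": 0.0145, "dy": 0.0367, "yaw": 0.0407, "fingers": 72}, {"dx": 0.0145, "dy": 0.0367, "yaw": 0.0407, "fingers": 72}, {"dx": 0.0145, "dy": 0.0367, "yaw": 0.0407, "fingers": 72}, {"dx": 0.0145, "dy": 0.0367, "yaw": 0.0407, "fingers": 72}, {"dx": 0.0145, "dy": 0.0367, "yaw": 0.0407, "fingers": 72}, {"dx": 0.0145, "dy": 0.0367, "yaw": 0.0407, "fingers": 72}, {"dx": 0.0145, "dy": 0.0367, "yaw": 0.0407, "fingers": 72}]}}

```text
schema error: expected keys fingers, dx, dy, dz, yaw
```

Request:
{"api": "send_rows", "payload": {"moves": [{"dx": 0.0145, "dy": 0.0367, "yaw": 0.0407, "fingers": 72}, {"dx": 0.0145, "dy": 0.0367, "yaw": 0.0407, "fingers": 72}, {"dx": 0.0145, "dy": 0.0367, "yaw": 0.0407, "fingers": 72}, {"dx": 0.0145, "dy": 0.0367, "yaw": 0.0407, "fingers": 72}, {"dx": 0.0145, "dy": 0.0367, "yaw": 0.0407, "fingers": 72}, {"dx": 0.0145, "dy": 0.0367, "yaw": 0.0407, "fingers": 72}, {"dx": 0.0145, "dy": 0.0367, "yaw": 0.0407, "fingers": 72}, {"fingers": 72}]}}

```text
schema error: expected keys fingers, dx, dy, dz, yaw
```

```bash
cat > st.py <<'E'
from h import *
s=bot.get_state();M=R.from_rotvec(s['eef_rot']).as_matrix()
print(round(s['time'],2),np.round(s['tool_pos'],4),'jaw',np.round(np.degrees(np.arctan2(M[1,1],M[0,1])),2),'z',np.round(M[:,2],3),'F',np.round(s['contact_force'],2),'M',np.round(s['moment'],2),'w',round(s['gripper_width'],3),'q7',s['qpos'][6].round(2))
E
python3 st.py
```

```text
0.1 [ 0.2822 -0.6125  0.1915] jaw -65.26 z [-0.001  0.001 -1.   ] F [-0.76 -0.2   0.8 ] M [ 0.06  0.02 -0.07] w 0.999 q7 -0.08
```

All keys are required.

Request:
{"api": "send_rows", "payload": {"moves": [{"dx": 0.0145, "dy": 0.0367, "dz": 0, "yaw": 0.0407, "fingers": 72}, {"dx": 0.0145, "dy": 0.0367, "dz": 0, "yaw": 0.0407, "fingers": 72}, {"dx": 0.0145, "dy": 0.0367, "dz": 0, "yaw": 0.0407, "fingers": 72}, {"dx": 0.0145, "dy": 0.0367, "dz": 0, "yaw": 0.0407, "fingers": 72}, {"dx": 0.0145, "dy": 0.0367, "dz": 0, "yaw": 0.0407, "fingers": 72}, {"dx": 0.0145, "dy": 0.0367, "dz": 0, "yaw": 0.0407, "fingers": 72}, {"dx": 0.0145, "dy": 0.0367, "dz": 0, "yaw": 0.0407, "fingers": 72}, {"dx": 0.0145, "dy": 0.0367, "dz": 0, "yaw": 0.0407, "fingers": 72}]}}

```text
time: 0.9
tool_pos: [0.3986, -0.3178, 0.1921]
eef_rot: [-2.918, -1.164, 0.0]
contact_force: [1.0, 0.2, 0.2]
gripper_width: 0.717
```

Request:
{"api": "send_rows", "payload": {"moves": [{"dx": 0.0145, "dy": 0.0367, "dz": 0, "yaw": 0.0407, "fingers": 72}, {"dx": 0.0145, "dy": 0.0367, "dz": 0, "yaw": 0.0407, "fingers": 72}, {"dx": 0.0145, "dy": 0.0367, "dz": 0, "yaw": 0.0407, "fingers": 72}, {"dx": 0.0145, "dy": 0.0367, "dz": 0, "yaw": 0.0407, "fingers": 72}, {"dx": 0.0145, "dy": 0.0367, "dz": 0, "yaw": 0.0407, "fingers": 72}, {"dx": 0.0145, "dy": 0.0367, "dz": 0, "yaw": 0.0407, "fingers": 72}, {"dx": 0.0145, "dy": 0.0367, "dz": 0, "yaw": 0.0407, "fingers": 72}, {"dx": 0.0145, "dy": 0.0367, "dz": 0, "yaw": 0.0407, "fingers": 72}]}}

```text
time: 1.7
tool_pos: [0.5146, -0.0244, 0.1922]
eef_rot: [-2.691, -1.621, 0.001]
contact_force: [0.6, -1.3, 0.3]
gripper_width: 0.719
```

Request:
{"api": "send_rows", "payload": {"moves": [{"dx": 0, "dy": 0, "dz": -0.03, "yaw": 0, "fingers": 72}, {"dx": 0, "dy": 0, "dz": -0.03, "yaw": 0, "fingers": 72}, {"dx": 0, "dy": 0, "dz": -0.03, "yaw": 0, "fingers": 72}, {"dx": 0, "dy": 0, "dz": -0.02, "yaw": 0, "fingers": 72}, {"dx": 0, "dy": 0, "dz": -0.02, "yaw": 0, "fingers": 72}, {"dx": 0, "dy": 0, "dz": 0, "yaw": 0, "fingers": 72}, {"dx": 0, "dy": 0, "dz": 0, "yaw": 0, "fingers": 72}]}}

```text
time: 2.4
tool_pos: [0.5143, -0.0258, 0.0624]
eef_rot: [-2.692, -1.619, 0.001]
contact_force: [-0.3, -0.5, 0.4]
gripper_width: 0.718
```

```bash
python3 st.py
```

```text
2.4 [ 0.5143 -0.0258  0.0624] jaw -27.94 z [-0.001  0.    -1.   ] F [-0.29 -0.46  0.35] M [-0.05 -0.05 -0.  ] w 0.718 q7 -0.77
```

Request:
{"api": "send_rows", "payload": {"moves": [{"dx": -0.001, "dy": 0, "dz": -0.02, "yaw": 0, "fingers": 72}, {"dx": 0, "dy": 0, "dz": -0.02, "yaw": 0, "fingers": 72}, {"dx": 0, "dy": 0, "dz": -0.006, "yaw": 0, "fingers": 72}, {"dx": 0, "dy": 0, "dz": -0.002, "yaw": 0, "fingers": 72}, {"dx": 0, "dy": 0, "dz": -0.001, "yaw": 0, "fingers": 72}, {"dx": 0, "dy": 0, "dz": 0, "yaw": 0, "fingers": 72}]}}

```text
time: 3.0
tool_pos: [0.5143, -0.0258, 0.0142]
eef_rot: [2.691, 1.619, 0.002]
contact_force: [0.7, 0.5, -0.5]
gripper_width: 0.716
```

Request:
{"api": "send_rows", "payload": {"moves": [{"dx": 0, "dy": 0, "dz": -0.001, "yaw": 0, "fingers": 72}, {"dx": 0, "dy": 0, "dz": 0, "yaw": 0, "fingers": 72}]}}

```text
time: 3.2
tool_pos: [0.5138, -0.0259, 0.0127]
eef_rot: [2.692, 1.619, 0.001]
contact_force: [0.2, -0.8, 0.8]
gripper_width: 0.721
```

Request:
{"api": "send_rows", "payload": {"moves": [{"dx": 0, "dy": 0, "dz": -0.0005, "yaw": 0, "fingers": 72}, {"dx": 0, "dy": 0, "dz": 0, "yaw": 0, "fingers": 72}]}}

```text
time: 3.4
tool_pos: [0.5135, -0.0259, 0.0119]
eef_rot: [2.692, 1.619, 0.0]
contact_force: [-1.4, -0.6, 0.0]
gripper_width: 0.724
```

Request:
{"api": "send_rows", "payload": {"moves": [{"dx": 0, "dy": 0, "dz": -0.0005, "yaw": 0, "fingers": 72}, {"dx": 0, "dy": 0, "dz": 0, "yaw": 0, "fingers": 72}]}}

```text
time: 3.6
tool_pos: [0.5135, -0.0259, 0.0113]
eef_rot: [-2.692, -1.619, 0.0]
contact_force: [0.1, 0.0, 0.1]
gripper_width: 0.719
```

Request:
{"api": "send_rows", "payload": {"moves": [{"dx": 0, "dy": 0, "dz": -0.0005, "yaw": 0, "fingers": 72}, {"dx": 0, "dy": 0, "dz": 0, "yaw": 0, "fingers": 72}]}}

```text
time: 3.8
tool_pos: [0.5134, -0.0259, 0.0108]
eef_rot: [-2.692, -1.619, 0.0]
contact_force: [-0.6, -0.3, -0.0]
gripper_width: 0.719
```

Request:
{"api": "send_rows", "payload": {"moves": [{"dx": 0, "dy": 0, "dz": -0.0005, "yaw": 0, "fingers": 72}, {"dx": 0, "dy": 0, "dz": 0, "yaw": 0, "fingers": 72}]}}

```text
time: 4.0
tool_pos: [0.5135, -0.0258, 0.0103]
eef_rot: [-2.692, -1.619, 0.0]
contact_force: [-0.3, -0.6, -0.3]
gripper_width: 0.72
```

Request:
{"api": "send_rows", "payload": {"moves": [{"dx": 0, "dy": 0, "dz": -0.0005, "yaw": 0, "fingers": 72}, {"dx": 0, "dy": 0, "dz": 0, "yaw": 0, "fingers": 72}]}}

```text
time: 4.2
tool_pos: [0.5135, -0.0259, 0.0098]
eef_rot: [-2.692, -1.619, 0.0]
contact_force: [-0.0, 0.5, 0.7]
gripper_width: 0.72
```

Request:
{"api": "send_rows", "payload": {"moves": [{"dx": 0, "dy": 0, "dz": -0.0005, "yaw": 0, "fingers": 72}, {"dx": 0, "dy": 0, "dz": 0, "yaw": 0, "fingers": 72}]}}

```text
time: 4.4
tool_pos: [0.5135, -0.0259, 0.0093]
eef_rot: [-2.692, -1.619, 0.0]
contact_force: [-0.3, 0.1, -0.0]
gripper_width: 0.72
```

```bash
python3 st.py
python3 - <<'E'
from h import *
t=bot.get_image("top")[:,:,::-1];s=bot.get_image("scene")[:,:,::-1]
z=lambda a,k:cv2.resize(a,None,fx=k,fy=k,interpolation=cv2.INTER_CUBIC)
H=np.zeros((400,800,3),np.uint8);H[:,:400]=z(t[215:315,280:380],4);H[:400,400:]=z(s[170:290,260:380],10/3)
cv2.imwrite('pics/c2.png',H)
E
```

```text
4.4 [ 0.5135 -0.0259  0.0093] jaw -27.95 z [-0.  0. -1.] F [-0.26  0.12 -0.  ] M [-0.04  0.01  0.02] w 0.72 q7 -0.82
```

View pics/c2.png

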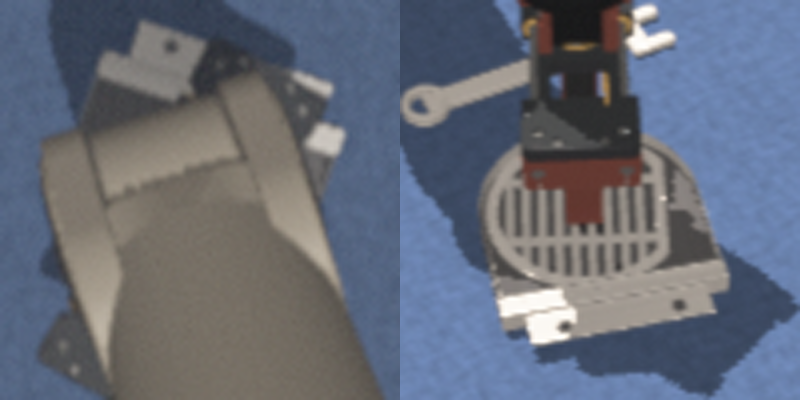

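Run:
```python
from h import *
for z in(.009,.02,.03):print(onto("scene",(315.5,236.6),z))
a=np.radians(-27.95);j=np.array([np.cos(a),np.sin(a)])
for d in(-.045,-.032,0,.032,.045):
  u=proj("scene",[*(np.array([.5135,-.0259])+d*j),.0093])[0];print(d,u,(u-[260,170])*10/3+[400,0])
print(proj("scene",[.634,.2075,.095]))
```

```text
[[ 0.52732849 -0.03220897  0.009     ]]
[[ 0.53548494 -0.03648062  0.02      ]]
[[ 0.5428999  -0.04036393  0.03      ]]
-0.045 [314.28762013 214.79540787] [580.95873376 149.31802622]
-0.032 [314.4495977  219.38035815] [581.49865899 164.60119382]
0 [314.8573127  230.92117234] [582.85770899 203.07057448]
0.032 [315.27833167 242.8385699 ] [584.26110557 242.795233  ]
0.045 [315.45332102 247.79183282] [584.8444034  259.30610941]
[[446.62632749 196.47633682]]
```

The near fingertip shows at crop (585,222), while at TCP height it should be at about row 259. So the open fingertips ride higher than the TCP. I'll compare the tips at several openings.

Request:
{"api": "send_rows", "payload": {"moves": [{"dx": 0, "dy": 0, "dz": 0.02, "yaw": 0, "fingers": 0}, {"dx": 0, "dy": 0, "dz": 0.02, "yaw": 0, "fingers": 0}, {"dx": 0, "dy": 0, "dz": 0, "yaw": 0, "fingers": 0}, {"dx": 0, "dy": 0, "dz": 0, "yaw": 0, "fingers": 0}, {"dx": 0, "dy": 0, "dz": 0, "yaw": 0, "fingers": 0}, {"dx": 0, "dy": 0, "dz": 0, "yaw": 0, "fingers": 0}]}}

```text
time: 5.1
tool_pos: [0.5128, -0.0259, 0.0485]
eef_rot: [-2.691, -1.619, 0.002]
contact_force: [1.4, 0.1, -0.3]
gripper_width: 0.216
```

```bash
python3 st.py; python3 -c "
from h import *
cv2.imwrite('pics/f0.png',bot.get_image('scene')[:,:,::-1])"
```

```text
5.1 [ 0.5128 -0.0259  0.0485] jaw -27.94 z [-0.002  0.    -1.   ] F [ 1.39  0.14 -0.27] M [ 0.01 -0.07  0.01] w 0.216 q7 -0.78
```

Request:
{"api": "send_rows", "payload": {"moves": [{"dx": 0, "dy": 0, "dz": 0, "yaw": 0, "fingers": 40}, {"dx": 0, "dy": 0, "dz": 0, "yaw": 0, "fingers": 40}, {"dx": 0, "dy": 0, "dz": 0, "yaw": 0, "fingers": 40}, {"dx": 0, "dy": 0, "dz": 0, "yaw": 0, "fingers": 40}]}}

```text
time: 5.55
tool_pos: [0.5135, -0.0259, 0.0493]
eef_rot: [-2.692, -1.619, 0.0]
contact_force: [-0.1, -0.9, 0.6]
gripper_width: 0.397
```

```bash
python3 st.py
python3 - <<'E'
from h import *
cv2.imwrite('pics/f40.png',bot.get_image('scene')[:,:,::-1])
p=bot.get_state()['tool_pos'];a=np.radians(-27.95);j=np.array([np.cos(a),np.sin(a),0])
H=np.zeros((560,800,3),np.uint8)
for i,n in enumerate(('f0','f40')):
  s=cv2.resize(cv2.imread(f'pics/{n}.png')[180:250,290:340],None,fx=8,fy=8,interpolation=cv2.INTER_CUBIC);H[:,i*400:(i+1)*400]=s
cv2.imwrite('pics/c3.png',H)
for d in(0,.0135,.0176,.031):
  for z in(0,.01): print(d,z,(proj("scene",p+j*d+[0,0,z])[0]-[290,180]+.5)*8)
E
```

```text
5.55 [ 0.5135 -0.0259  0.0493] jaw -27.95 z [-0.  0. -1.] F [-0.15 -0.85  0.64] M [-0.02 -0.03 -0.01] w 0.397 q7 -0.78
0 0 [198.56079353 308.67638798]
0 0.01 [197.40539209 282.23335388]
0.0135 0 [199.9741363 348.8151363]
0.0135 0.01 [198.81961842 322.44201819]
0.0176 0 [200.40729464 361.11677613]
0.0176 0.01 [199.25307263 334.76579863]
0.031 0 [201.8359312  401.68986593]
0.031 0.01 [200.68276839 375.41428325]
```

View pics/c3.png

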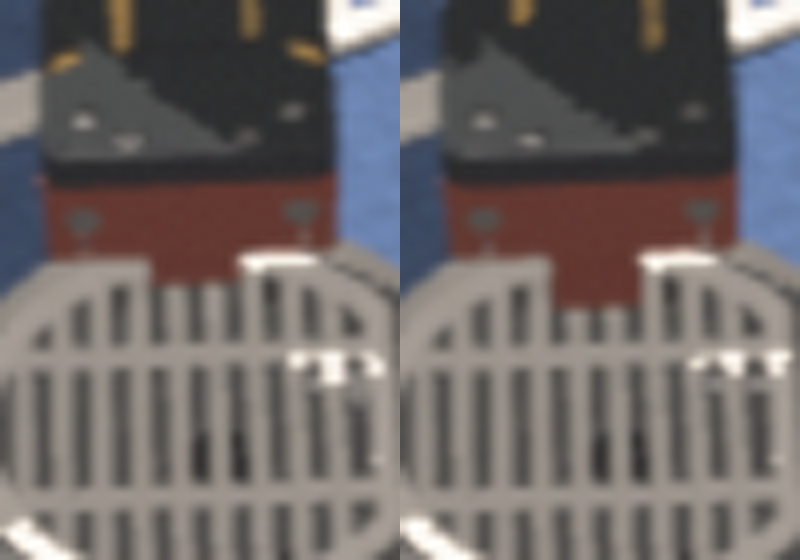

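The crop shows the tip's lower edge at rows 285 (19 mm gap) and 310 (35 mm gap). That puts the real tips at least 17 mm above the reported TCP. I'll descend well within that margin, then feel for contact in small steps.

Request:
{"api": "send_rows", "payload": {"moves": [{"dx": 0, "dy": 0, "dz": -0.02, "yaw": 0, "fingers": 55}, {"dx": 0, "dy": 0, "dz": -0.02, "yaw": 0, "fingers": 55}, {"dx": 0, "dy": 0, "dz": -0.003, "yaw": 0, "fingers": 55}, {"dx": 0, "dy": 0, "dz": -0.001, "yaw": 0, "fingers": 55}, {"dx": 0, "dy": 0, "dz": -0.001, "yaw": 0, "fingers": 55}, {"dx": 0, "dy": 0, "dz": 0, "yaw": 0, "fingers": 55}]}}

```text
time: 6.2
tool_pos: [0.5141, -0.0258, 0.0051]
eef_rot: [2.692, 1.619, 0.002]
contact_force: [0.0, -0.8, 0.1]
gripper_width: 0.552
```

Request:
{"api": "send_rows", "payload": {"moves": [{"dx": 0, "dy": 0, "dz": -0.0005, "yaw": 0, "fingers": 55}, {"dx": 0, "dy": 0, "dz": -0.0005, "yaw": 0, "fingers": 55}, {"dx": 0, "dy": 0, "dz": -0.0005, "yaw": 0, "fingers": 55}, {"dx": 0, "dy": 0, "dz": -0.0005, "yaw": 0, "fingers": 55}]}}

```text
time: 6.6
tool_pos: [0.5136, -0.0259, 0.0024]
eef_rot: [2.692, 1.619, 0.0]
contact_force: [-0.2, -0.2, 0.2]
gripper_width: 0.55
```

```bash
python3 st.py
python3 - <<'E'
from h import *
p=bot.get_state()['tool_pos']
im=bot.get_image('scene')[:,:,::-1]
# red tip lower edge along the column of the tool
u=proj("scene",p)[0];c=int(round(u[0]));print('tcp px',u)
for cc in(c-2,c,c+2):
  print([(r,*im[r,cc].tolist()) for r in range(215,246,2)])
E
```

```text
6.6 [ 0.5136 -0.0259  0.0024] jaw -27.95 z [ 0. -0. -1.] F [-0.22 -0.24  0.15] M [-0.05 -0.06 -0.01] w 0.55 q7 -0.82
tcp px [314.96675639 233.07640286]
[(215, 81, 80, 80), (217, 62, 61, 61), (219, 44, 43, 46), (221, 49, 56, 96), (223, 50, 57, 100), (225, 49, 56, 100), (227, 49, 57, 100), (229, 49, 56, 98), (231, 47, 54, 96), (233, 49, 56, 98), (235, 51, 58, 99), (237, 110, 115, 123), (239, 119, 125, 132), (241, 140, 148, 156), (243, 133, 140, 147), (245, 127, 134, 140)]
[(215, 81, 80, 80), (217, 57, 54, 54), (219, 46, 45, 47), (221, 49, 55, 96), (223, 49, 56, 99), (225, 49, 57, 100), (227, 49, 56, 99), (229, 48, 55, 97), (231, 47, 54, 97), (233, 48, 54, 97), (235, 48, 56, 97), (237, 57, 58, 64), (239, 66, 68, 72), (241, 137, 145, 152), (243, 108, 113, 118), (245, 80, 81, 84)]
[(215, 81, 81, 80), (217, 56, 54, 54), (219, 45, 44, 46), (221, 49, 56, 96), (223, 49, 57, 99), (225, 50, 57, 100), (227, 49, 57, 100), (229, 48, 55, 97), (231, 46, 54, 97), (233, 49, 55, 98), (235, 55, 62, 102), (237, 132, 139, 147), (239, 134, 142, 149), (241, 141, 148, 156), (243, 138, 146, 153), (245, 137, 145, 152)]
```

Run:
```python
from h import *
p=bot.get_state()['tool_pos'];a=np.radians(-27.95);j=np.array([np.cos(a),np.sin(a)])
for z in(.0024,.011,.015,.02,.025,.03,.035):print(z,(onto("scene",(315,236.2),z)[0,:2]-p[:2])@j)
```

```text
0.0024 0.008578474395553079
0.011 0.015786903268512825
0.015 0.019139660883842956
0.02 0.02333060790300578
0.025 0.027521554922168352
0.03 0.03171250194133108
0.035 0.03590344896049377
```

Request:
{"api": "send_rows", "payload": {"moves": [{"dx": 0, "dy": 0, "dz": -0.0005, "yaw": 0, "fingers": 55}, {"dx": 0, "dy": 0, "dz": -0.0005, "yaw": 0, "fingers": 55}, {"dx": 0, "dy": 0, "dz": -0.0005, "yaw": 0, "fingers": 55}]}}

```text
time: 6.95
tool_pos: [0.5135, -0.0259, 0.0008]
eef_rot: [-2.692, -1.619, 0.0]
contact_force: [-0.5, -0.3, 0.3]
gripper_width: 0.554
```

Request:
{"api": "send_rows", "payload": {"moves": [{"dx": 0, "dy": 0, "dz": -0.001, "yaw": 0, "fingers": 55}, {"dx": 0, "dy": 0, "dz": -0.001, "yaw": 0, "fingers": 55}, {"dx": 0, "dy": 0, "dz": -0.001, "yaw": 0, "fingers": 55}, {"dx": 0, "dy": 0, "dz": -0.001, "yaw": 0, "fingers": 55}, {"dx": 0, "dy": 0, "dz": 0, "yaw": 0, "fingers": 55}]}}

```text
time: 7.45
tool_pos: [0.5134, -0.0258, -0.0033]
eef_rot: [-2.692, -1.619, 0.0]
contact_force: [0.4, -0.8, -0.5]
gripper_width: 0.549
```

```bash
python3 st.py
python3 - <<'E'
from h import *
im=bot.get_image('scene')[:,:,::-1]
z=lambda a,k:cv2.resize(a,None,fx=k,fy=k,interpolation=cv2.INTER_CUBIC)
cv2.imwrite('pics/c4.png',z(im[190:265,270:360],8))
E
```

```text
7.45 [ 0.5134 -0.0258 -0.0033] jaw -27.95 z [-0.  0. -1.] F [ 0.45 -0.82 -0.5 ] M [-0.07 -0.05  0.04] w 0.549 q7 -0.83
```

View pics/c4.png

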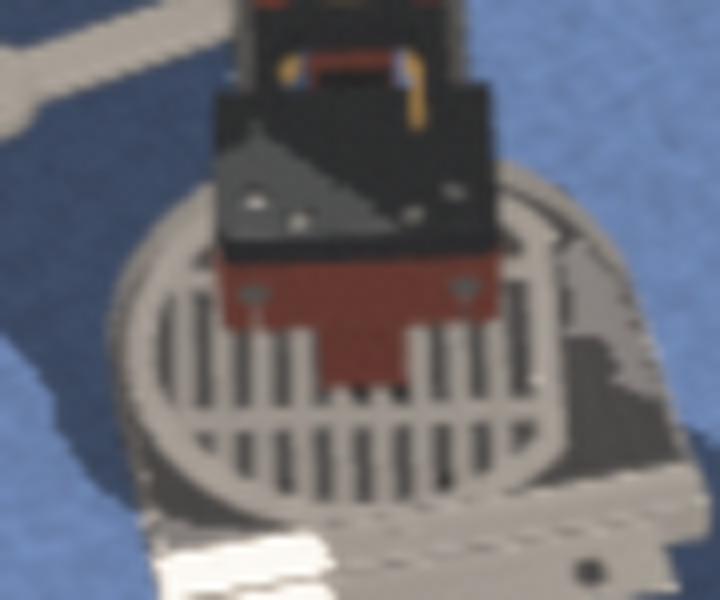

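A small shadow sits just under the tip at crop (375,392), so contact is only millimetres away. I'll use fine steps now.

Request:
{"api": "send_rows", "payload": {"moves": [{"dx": 0, "dy": 0, "dz": -0.0005, "yaw": 0, "fingers": 55}, {"dx": 0, "dy": 0, "dz": -0.0005, "yaw": 0, "fingers": 55}]}}

```text
time: 7.7
tool_pos: [0.5136, -0.0259, -0.0041]
eef_rot: [2.692, 1.619, 0.0]
contact_force: [1.1, 0.4, 0.0]
gripper_width: 0.552
```

Request:
{"api": "send_rows", "payload": {"moves": [{"dx": 0, "dy": 0, "dz": -0.0005, "yaw": 0, "fingers": 55}, {"dx": 0, "dy": 0, "dz": 0, "yaw": 0, "fingers": 55}]}}

```text
time: 7.9
tool_pos: [0.5134, -0.0258, -0.0047]
eef_rot: [-2.692, -1.619, 0.0]
contact_force: [0.5, -0.0, -1.0]
gripper_width: 0.55
```

Request:
{"api": "send_rows", "payload": {"moves": [{"dx": 0, "dy": 0, "dz": -0.0005, "yaw": 0, "fingers": 55}, {"dx": 0, "dy": 0, "dz": -0.0005, "yaw": 0, "fingers": 55}]}}

```text
time: 8.1
tool_pos: [0.5135, -0.0259, -0.0056]
eef_rot: [2.692, 1.619, 0.0]
contact_force: [0.1, 0.1, 0.4]
gripper_width: 0.549
```

Request:
{"api": "send_rows", "payload": {"moves": [{"dx": 0, "dy": 0, "dz": -0.0005, "yaw": 0, "fingers": 55}, {"dx": 0, "dy": 0, "dz": 0, "yaw": 0, "fingers": 55}]}}

```text
time: 8.3
tool_pos: [0.5134, -0.0259, -0.0062]
eef_rot: [-2.692, -1.619, 0.0]
contact_force: [0.4, -0.1, 0.1]
gripper_width: 0.547
```

Request:
{"api": "send_rows", "payload": {"moves": [{"dx": 0, "dy": 0, "dz": -0.0005, "yaw": 0, "fingers": 55}, {"dx": 0, "dy": 0, "dz": -0.0005, "yaw": 0, "fingers": 55}]}}

```text
time: 8.5
tool_pos: [0.5135, -0.0259, -0.0072]
eef_rot: [2.692, 1.619, 0.0]
contact_force: [0.4, 0.1, -0.7]
gripper_width: 0.551
```

Request:
{"api": "send_rows", "payload": {"moves": [{"dx": 0, "dy": 0, "dz": -0.0005, "yaw": 0, "fingers": 55}, {"dx": 0, "dy": 0, "dz": 0, "yaw": 0, "fingers": 55}]}}

```text
time: 8.7
tool_pos: [0.5135, -0.0259, -0.0077]
eef_rot: [-2.692, -1.619, 0.0]
contact_force: [-0.6, -0.5, -0.4]
gripper_width: 0.55
```

Request:
{"api": "send_rows", "payload": {"moves": [{"dx": 0, "dy": 0, "dz": -0.0005, "yaw": 0, "fingers": 55}, {"dx": 0, "dy": 0, "dz": 0, "yaw": 0, "fingers": 55}]}}

```text
time: 8.9
tool_pos: [0.5135, -0.0259, -0.0082]
eef_rot: [-2.692, -1.619, 0.0]
contact_force: [-0.4, -0.5, -0.5]
gripper_width: 0.551
```

Request:
{"api": "send_rows", "payload": {"moves": [{"dx": 0, "dy": 0, "dz": -0.0005, "yaw": 0, "fingers": 55}, {"dx": 0, "dy": 0, "dz": 0, "yaw": 0, "fingers": 55}]}}

```text
time: 9.1
tool_pos: [0.5135, -0.0258, -0.0087]
eef_rot: [-2.692, -1.619, 0.0]
contact_force: [-0.3, -0.3, -0.3]
gripper_width: 0.553
```

```bash
python3 st.py
python3 - <<'E'
from h import *
im=bot.get_image('scene')[:,:,::-1]
print([(r,*im[r,314].tolist()) for r in range(230,252,1)])
E
```

```text
9.1 [ 0.5135 -0.0258 -0.0087] jaw -27.95 z [-0.  0. -1.] F [-0.33 -0.27 -0.33] M [-0.04 -0.07 -0.01] w 0.553 q7 -0.83
[(230, 48, 56, 99), (231, 48, 56, 98), (232, 49, 56, 99), (233, 47, 55, 97), (234, 48, 55, 97), (235, 47, 55, 98), (236, 49, 55, 98), (237, 49, 55, 98), (238, 50, 58, 100), (239, 63, 70, 105), (240, 108, 114, 128), (241, 137, 146, 153), (242, 137, 145, 151), (243, 116, 122, 128), (244, 99, 102, 107), (245, 96, 99, 103), (246, 96, 100, 104), (247, 97, 101, 105), (248, 104, 109, 114), (249, 106, 109, 115), (250, 106, 111, 116), (251, 108, 111, 117)]
```

Request:
{"api": "send_rows", "payload": {"moves": [{"dx": 0, "dy": 0, "dz": -0.0005, "yaw": 0, "fingers": 55}, {"dx": 0, "dy": 0, "dz": -0.0005, "yaw": 0, "fingers": 55}, {"dx": 0, "dy": 0, "dz": -0.0004, "yaw": 0, "fingers": 55}]}}

```text
time: 9.45
tool_pos: [0.5135, -0.0258, -0.0101]
eef_rot: [2.692, 1.619, 0.0]
contact_force: [0.3, -0.7, -0.6]
gripper_width: 0.55
```

Request:
{"api": "send_rows", "payload": {"moves": [{"dx": 0, "dy": 0, "dz": -0.0005, "yaw": 0, "fingers": 55}, {"dx": 0, "dy": 0, "dz": -0.0005, "yaw": 0, "fingers": 55}, {"dx": 0, "dy": 0, "dz": -0.0004, "yaw": 0, "fingers": 55}]}}

```text
time: 9.75
tool_pos: [0.5135, -0.0259, -0.0115]
eef_rot: [2.692, 1.619, -0.0]
contact_force: [-0.2, 0.6, -0.3]
gripper_width: 0.553
```

Request:
{"api": "send_rows", "payload": {"moves": [{"dx": 0, "dy": 0, "dz": -0.0005, "yaw": 0, "fingers": 55}, {"dx": 0, "dy": 0, "dz": -0.0005, "yaw": 0, "fingers": 55}, {"dx": 0, "dy": 0, "dz": -0.0004, "yaw": 0, "fingers": 55}]}}

```text
time: 10.05
tool_pos: [0.5135, -0.0259, -0.0129]
eef_rot: [-2.692, -1.619, 0.0]
contact_force: [-0.0, -0.5, -0.2]
gripper_width: 0.55
```

```bash
python3 st.py
python3 - <<'E'
from h import *
im=bot.get_image('scene')[:,:,::-1]
z=lambda a,k:cv2.resize(a,None,fx=k,fy=k,interpolation=cv2.INTER_CUBIC)
cv2.imwrite('pics/c5.png',z(im[200:260,280:350],11))
E
```

```text
10.05 [ 0.5135 -0.0259 -0.0129] jaw -27.95 z [-0. -0. -1.] F [-0.01 -0.55 -0.22] M [-0.04 -0.08  0.05] w 0.55 q7 -0.84
```

View pics/c5.png

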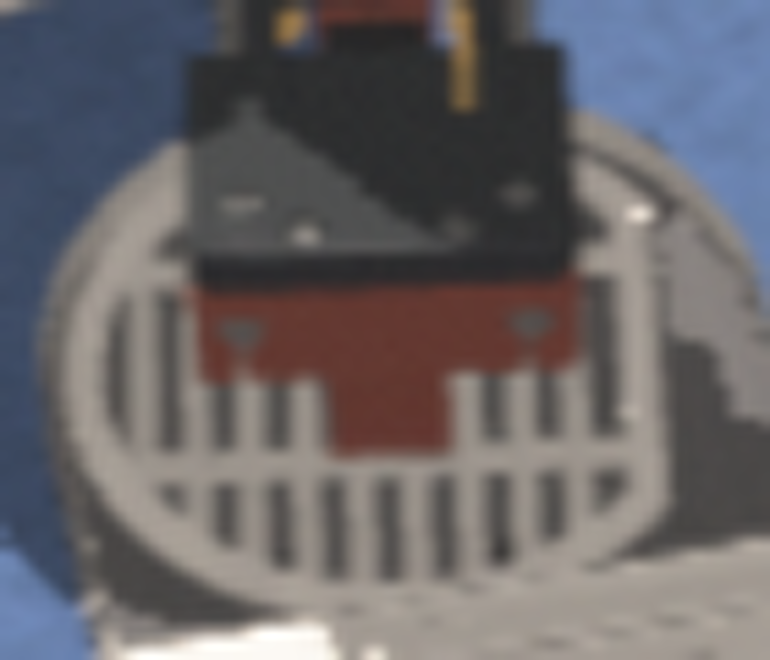

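The tip is at crop row 455 and still shows no contact. Continuing.

Request:
{"api": "send_rows", "payload": {"moves": [{"dx": 0, "dy": 0, "dz": -0.0005, "yaw": 0, "fingers": 55}, {"dx": 0, "dy": 0, "dz": -0.0005, "yaw": 0, "fingers": 55}, {"dx": 0, "dy": 0, "dz": -0.0004, "yaw": 0, "fingers": 55}]}}

```text
time: 10.4
tool_pos: [0.5135, -0.0258, -0.0143]
eef_rot: [-2.692, -1.619, 0.0]
contact_force: [1.1, 0.1, 0.7]
gripper_width: 0.549
```

Request:
{"api": "send_rows", "payload": {"moves": [{"dx": 0, "dy": 0, "dz": -0.0005, "yaw": 0, "fingers": 55}, {"dx": 0, "dy": 0, "dz": -0.0005, "yaw": 0, "fingers": 55}, {"dx": 0, "dy": 0, "dz": -0.0004, "yaw": 0, "fingers": 55}]}}

```text
time: 10.7
tool_pos: [0.5135, -0.0259, -0.0157]
eef_rot: [2.692, 1.619, -0.0]
contact_force: [0.4, -0.3, -0.1]
gripper_width: 0.55
```

Request:
{"api": "send_rows", "payload": {"moves": [{"dx": 0, "dy": 0, "dz": -0.0005, "yaw": 0, "fingers": 55}, {"dx": 0, "dy": 0, "dz": -0.0005, "yaw": 0, "fingers": 55}, {"dx": 0, "dy": 0, "dz": -0.0004, "yaw": 0, "fingers": 55}]}}

```text
time: 11.0
tool_pos: [0.5135, -0.0259, -0.0171]
eef_rot: [-2.692, -1.619, 0.0]
contact_force: [-0.3, 0.4, -0.5]
gripper_width: 0.548
```

Request:
{"api": "send_rows", "payload": {"moves": [{"dx": 0, "dy": 0, "dz": -0.0005, "yaw": 0, "fingers": 55}, {"dx": 0, "dy": 0, "dz": -0.0005, "yaw": 0, "fingers": 55}, {"dx": 0, "dy": 0, "dz": -0.0004, "yaw": 0, "fingers": 55}]}}

```text
time: 11.3
tool_pos: [0.5135, -0.0259, -0.0185]
eef_rot: [2.692, 1.619, 0.0]
contact_force: [1.0, -0.3, 0.1]
gripper_width: 0.552
```

Run:
```python
from h import *
im=bot.get_image('scene')[:,:,::-1]
for c in(312,314,317):print([(r,int(im[r,c,2])-int(im[r,c,0])) for r in range(236,252)])
```

```text
[(236, 50), (237, 50), (238, 51), (239, 50), (240, 50), (241, 49), (242, 43), (243, 24), (244, 16), (245, 15), (246, 14), (247, 13), (248, 15), (249, 14), (250, 14), (251, 14)]
[(236, 50), (237, 49), (238, 50), (239, 50), (240, 50), (241, 50), (242, 43), (243, 19), (244, 9), (245, 8), (246, 7), (247, 8), (248, 10), (249, 10), (250, 9), (251, 9)]
[(236, 50), (237, 50), (238, 50), (239, 50), (240, 50), (241, 50), (242, 42), (243, 19), (244, 15), (245, 14), (246, 14), (247, 15), (248, 14), (249, 14), (250, 14), (251, 15)]
```

Request:
{"api": "send_rows", "payload": {"moves": [{"dx": 0, "dy": 0, "dz": -0.0005, "yaw": 0, "fingers": 55}, {"dx": 0, "dy": 0, "dz": -0.0005, "yaw": 0, "fingers": 55}]}}

```text
time: 11.55
tool_pos: [0.5137, -0.0258, -0.0192]
eef_rot: [2.692, 1.619, 0.001]
contact_force: [-1.4, 0.9, 6.3]
gripper_width: 0.551
```

Contact: 6.3 N at a reported z of -0.0192, so the tips sit 30 mm above the reported TCP. I'll settle and bring the force to about 10 N.

Request:
{"api": "send_rows", "payload": {"moves": [{"dx": 0, "dy": 0, "dz": -0.0002, "yaw": 0, "fingers": 55}, {"dx": 0, "dy": 0, "dz": 0, "yaw": 0, "fingers": 55}]}}

```text
time: 11.75
tool_pos: [0.5141, -0.0258, -0.0192]
eef_rot: [2.692, 1.619, 0.001]
contact_force: [0.5, -0.7, 5.9]
gripper_width: 0.55
```

```bash
python3 st.py
```

```text
11.75 [ 0.5141 -0.0258 -0.0192] jaw -27.95 z [ 0.001 -0.    -1.   ] F [ 0.5  -0.72  5.91] M [-0.    0.05 -0.1 ] w 0.55 q7 -0.85
```

Request:
{"api": "send_rows", "payload": {"moves": [{"dx": 0, "dy": 0, "dz": -0.0003, "yaw": 0, "fingers": 55}, {"dx": 0, "dy": 0, "dz": 0, "yaw": -0.05, "fingers": 55}, {"dx": 0, "dy": 0, "dz": 0, "yaw": -0.05, "fingers": 55}]}}

```text
time: 12.05
tool_pos: [0.5146, -0.0258, -0.0192]
eef_rot: [2.77, 1.48, 0.003]
contact_force: [0.5, 0.1, 7.1]
gripper_width: 0.55
```

Request:
{"api": "send_rows", "payload": {"moves": [{"dx": 0, "dy": 0, "dz": 0, "yaw": -0.05, "fingers": 55}, {"dx": 0, "dy": 0, "dz": 0, "yaw": -0.05, "fingers": 55}, {"dx": 0, "dy": 0, "dz": 0, "yaw": -0.05, "fingers": 55}, {"dx": 0, "dy": 0, "dz": 0, "yaw": -0.05, "fingers": 55}]}}

```text
time: 12.45
tool_pos: [0.5146, -0.0258, -0.0192]
eef_rot: [2.904, 1.196, 0.003]
contact_force: [0.2, -1.1, 6.6]
gripper_width: 0.552
```

```bash
python3 st.py
```

```text
12.45 [ 0.5146 -0.0258 -0.0192] jaw -45.24 z [ 0.002 -0.    -1.   ] F [ 0.16 -1.11  6.6 ] M [-0.    0.08  0.13] w 0.552 q7 -1.08
```

Request:
{"api": "send_rows", "payload": {"moves": [{"dx": 0, "dy": 0, "dz": -0.0002, "yaw": -0.05, "fingers": 55}, {"dx": 0, "dy": 0, "dz": 0, "yaw": -0.05, "fingers": 55}, {"dx": 0, "dy": 0, "dz": 0, "yaw": -0.05, "fingers": 55}, {"dx": 0, "dy": 0, "dz": 0, "yaw": -0.05, "fingers": 55}, {"dx": 0, "dy": 0, "dz": 0, "yaw": -0.05, "fingers": 55}, {"dx": 0, "dy": 0, "dz": 0, "yaw": -0.05, "fingers": 55}]}}

```text
time: 13.05
tool_pos: [0.5148, -0.0257, -0.0193]
eef_rot: [3.051, 0.749, 0.004]
contact_force: [-0.3, -0.4, 7.8]
gripper_width: 0.55
```

```bash
python3 st.py
python3 - <<'E'
from h import *
im=bot.get_image('scene')[:,:,::-1]
z=lambda a,k:cv2.resize(a,None,fx=k,fy=k,interpolation=cv2.INTER_CUBIC)
cv2.imwrite('pics/c6.png',z(im[195:285,265:370],5))
E
```

```text
13.05 [ 0.5148 -0.0257 -0.0193] jaw -62.43 z [ 0.002  0.    -1.   ] F [-0.32 -0.38  7.83] M [0.01 0.06 0.06] w 0.55 q7 -1.32
```

View pics/c6.png

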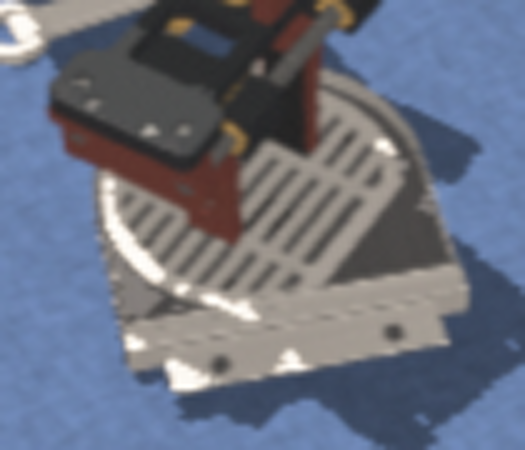

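The grille turns with the fingers: its flat now runs from crop (400,165) to (300,285). I'll complete the turn.

Request:
{"api": "send_rows", "payload": {"moves": [{"dx": 0, "dy": 0, "dz": 0, "yaw": -0.05, "fingers": 55}, {"dx": 0, "dy": 0, "dz": 0, "yaw": -0.05, "fingers": 55}, {"dx": 0, "dy": 0, "dz": 0, "yaw": -0.05, "fingers": 55}, {"dx": 0, "dy": 0, "dz": 0, "yaw": -0.05, "fingers": 55}, {"dx": 0, "dy": 0, "dz": 0, "yaw": -0.05, "fingers": 55}, {"dx": 0, "dy": 0, "dz": 0, "yaw": -0.05, "fingers": 55}, {"dx": 0, "dy": 0, "dz": 0, "yaw": -0.05, "fingers": 55}, {"dx": 0, "dy": 0, "dz": 0, "yaw": -0.05, "fingers": 55}]}}

```text
time: 13.9
tool_pos: [0.5149, -0.0257, -0.0193]
eef_rot: [3.139, 0.128, 0.004]
contact_force: [-0.5, 0.4, 7.7]
gripper_width: 0.552
```

Request:
{"api": "send_rows", "payload": {"moves": [{"dx": 0, "dy": 0, "dz": 0, "yaw": -0.05, "fingers": 55}, {"dx": 0, "dy": 0, "dz": 0, "yaw": -0.05, "fingers": 55}, {"dx": 0, "dy": 0, "dz": 0, "yaw": -0.05, "fingers": 55}, {"dx": 0, "dy": 0, "dz": 0, "yaw": -0.05, "fingers": 55}, {"dx": 0, "dy": 0, "dz": 0, "yaw": -0.05, "fingers": 55}, {"dx": 0, "dy": 0, "dz": 0, "yaw": -0.05, "fingers": 55}, {"dx": 0, "dy": 0, "dz": 0, "yaw": -0.05, "fingers": 55}, {"dx": 0, "dy": 0, "dz": 0, "yaw": -0.04, "fingers": 55}]}}

```text
time: 14.7
tool_pos: [0.515, -0.0258, -0.0192]
eef_rot: [-3.104, 0.483, -0.004]
contact_force: [0.8, -0.1, 8.3]
gripper_width: 0.548
```

```bash
python3 st.py
python3 - <<'E'
from h import *
im=bot.get_image('scene')[:,:,::-1]
cv2.imwrite('pics/s7.png',im)
z=lambda a,k:cv2.resize(a,None,fx=k,fy=k,interpolation=cv2.INTER_CUBIC)
cv2.imwrite('pics/c7.png',z(im[205:285,270:370],6))
E
```

```text
14.7 [ 0.515  -0.0258 -0.0192] jaw -107.68 z [ 0.003  0.    -1.   ] F [ 0.75 -0.07  8.27] M [-0.02 -0.01  0.06] w 0.548 q7 -1.92
```

View pics/c7.png

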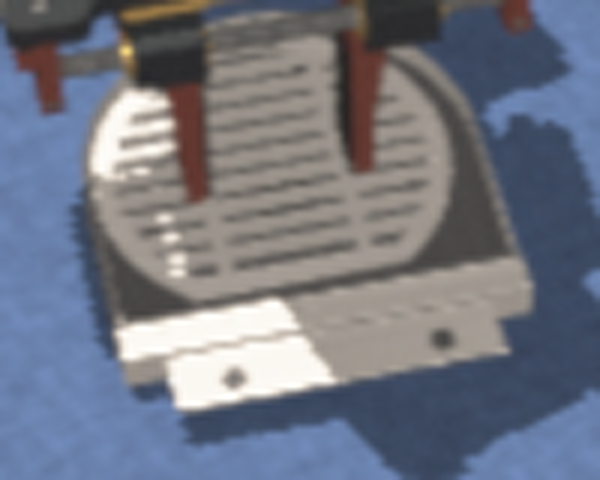

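The flat is now parallel to the lip, with the flat edge from crop (195,300) to (410,262). I'll press a little more and slide along the rail normal (0.953,-0.304), with about 20 mm to go.

Request:
{"api": "send_rows", "payload": {"moves": [{"dx": 0, "dy": 0, "dz": -0.0004, "yaw": 0, "fingers": 55}, {"dx": 0.0019, "dy": -0.0006, "dz": 0, "yaw": 0, "fingers": 55}, {"dx": 0.0019, "dy": -0.0006, "dz": 0, "yaw": 0, "fingers": 55}, {"dx": 0.0019, "dy": -0.0006, "dz": 0, "yaw": 0, "fingers": 55}]}}

```text
time: 15.15
tool_pos: [0.5202, -0.0273, -0.0193]
eef_rot: [-3.104, 0.48, -0.002]
contact_force: [-2.5, 1.2, 13.2]
gripper_width: 0.553
```

Request:
{"api": "send_rows", "payload": {"moves": [{"dx": 0.0019, "dy": -0.0006, "dz": 0, "yaw": 0, "fingers": 55}, {"dx": 0.0019, "dy": -0.0006, "dz": 0, "yaw": 0, "fingers": 55}, {"dx": 0.0019, "dy": -0.0006, "dz": 0, "yaw": 0, "fingers": 55}]}}

```text
time: 15.45
tool_pos: [0.5258, -0.0291, -0.0194]
eef_rot: [-3.104, 0.48, -0.002]
contact_force: [-1.8, 0.8, 12.9]
gripper_width: 0.555
```

Request:
{"api": "send_rows", "payload": {"moves": [{"dx": 0.0019, "dy": -0.0006, "dz": 0, "yaw": 0, "fingers": 55}, {"dx": 0.0019, "dy": -0.0006, "dz": 0, "yaw": 0, "fingers": 55}]}}

```text
time: 15.65
tool_pos: [0.5296, -0.0303, -0.0194]
eef_rot: [-3.104, 0.48, -0.002]
contact_force: [-3.9, 2.3, 14.3]
gripper_width: 0.547
```

Request:
{"api": "send_rows", "payload": {"moves": [{"dx": 0.001, "dy": -0.0003, "dz": 0, "yaw": 0, "fingers": 55}, {"dx": 0.001, "dy": -0.0003, "dz": 0, "yaw": 0, "fingers": 55}]}}

```text
time: 15.85
tool_pos: [0.53, -0.0305, -0.0195]
eef_rot: [-3.104, 0.48, 0.003]
contact_force: [-8.1, 2.2, 20.0]
gripper_width: 0.552
```

Request:
{"api": "send_rows", "payload": {"moves": [{"dx": 0.001, "dy": -0.0003, "dz": 0, "yaw": 0, "fingers": 55}, {"dx": 0.001, "dy": -0.0003, "dz": 0, "yaw": 0, "fingers": 55}]}}

```text
time: 16.05
tool_pos: [0.5303, -0.0307, -0.0196]
eef_rot: [-3.104, 0.479, 0.007]
contact_force: [-11.7, 3.3, 22.4]
gripper_width: 0.549
```

```bash
python3 st.py
```

```text
16.05 [ 0.5303 -0.0307 -0.0196] jaw -107.55 z [-0.005  0.001 -1.   ] F [-11.75   3.3   22.4 ] M [0.89 2.52 0.  ] w 0.549 q7 -1.9
```

The force is rising, so I'll back off at once and look.

Request:
{"api": "send_rows", "payload": {"moves": [{"dx": -0.002, "dy": 0.0006, "dz": 0.001, "yaw": 0, "fingers": 55}, {"dx": 0, "dy": 0, "dz": 0.001, "yaw": 0, "fingers": 55}]}}

```text
time: 16.25
tool_pos: [0.5305, -0.031, -0.0184]
eef_rot: [-3.105, 0.48, 0.0]
contact_force: [0.3, 0.2, -0.4]
gripper_width: 0.554
```

```bash
python3 st.py
python3 - <<'E'
from h import *
im=bot.get_image('scene')[:,:,::-1]
cv2.imwrite('pics/s8.png',im)
z=lambda a,k:cv2.resize(a,None,fx=k,fy=k,interpolation=cv2.INTER_CUBIC)
cv2.imwrite('pics/c8.png',np.hstack([z(im[205:285,280:360],5)]))
E
```

```text
16.25 [ 0.5305 -0.031  -0.0184] jaw -107.57 z [-0.  0. -1.] F [ 0.27  0.24 -0.42] M [ 0.08 -0.01 -0.04] w 0.554 q7 -1.9
```

View pics/c8.png

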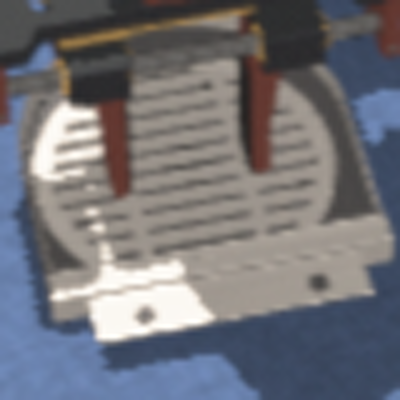

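The flat is close to the lip at crop row ~270. I'll raise the arm and swing aside towards the beaker, so the top camera can measure how far home the grille is.

Request:
{"api": "send_rows", "payload": {"moves": [{"dx": 0, "dy": 0, "dz": 0.03, "yaw": 0, "fingers": 55}, {"dx": 0, "dy": 0, "dz": 0.05, "yaw": 0, "fingers": 100}, {"dx": 0, "dy": 0, "dz": 0.05, "yaw": 0, "fingers": 100}, {"dx": 0.014, "dy": 0.04, "dz": 0.02, "yaw": 0, "fingers": 100}, {"dx": 0.02, "dy": 0.049, "dz": 0, "yaw": 0, "fingers": 100}, {"dx": 0.02, "dy": 0.049, "dz": 0, "yaw": 0, "fingers": 100}, {"dx": 0.02, "dy": 0.049, "dz": 0, "yaw": 0, "fingers": 100}, {"dx": 0.02, "dy": 0.049, "dz": 0, "yaw": 0, "fingers": 100}]}}

```text
time: 17.1
tool_pos: [0.6209, 0.1956, 0.1313]
eef_rot: [3.104, -0.481, 0.0]
contact_force: [0.7, -0.3, -0.5]
gripper_width: 1.0
```

```bash
python3 st.py
python3 - <<'E'
from meas import *
t=bot.get_image("top")[:,:,::-1].copy();cv2.imwrite('pics/top9.png',t);cv2.imwrite('pics/s9.png',bot.get_image("scene")[:,:,::-1])
z=lambda a,k:cv2.resize(a,None,fx=k,fy=k,interpolation=cv2.INTER_CUBIC)
cv2.imwrite('pics/c9.png',np.hstack([z(t[215:315,280:380],4),z(t[140:290,140:290],400/150)[:400,:400]]))
for thr in(130,150,170):
  for A,c in grille(t,thr):
    if A>300:print(thr,A,fitg(onto("top",c,.011)))
E
```

```text
17.1 [0.6209 0.1956 0.1313] jaw -107.61 z [ 0. -0. -1.] F [ 0.73 -0.29 -0.54] M [ 0.07 -0.07 -0.02] w 1.0 q7 -2.28
130 3447.6388888888887 (array([ 0.54003597, -0.03544911,  0.07468444]), np.float64(0.0007877684331136572), np.float32(163.59315), 585, 1432)
150 3336.2638888888887 (array([ 0.54049736, -0.03482554,  0.07374436]), np.float64(0.00042496535390556877), np.float32(-13.0559435), 588, 1425)
170 3189.75 (array([ 0.54073708, -0.03399985,  0.07264536]), np.float64(0.0048150458513664856), np.float32(-9.325568), 588, 1504)
```

View pics/c9.png

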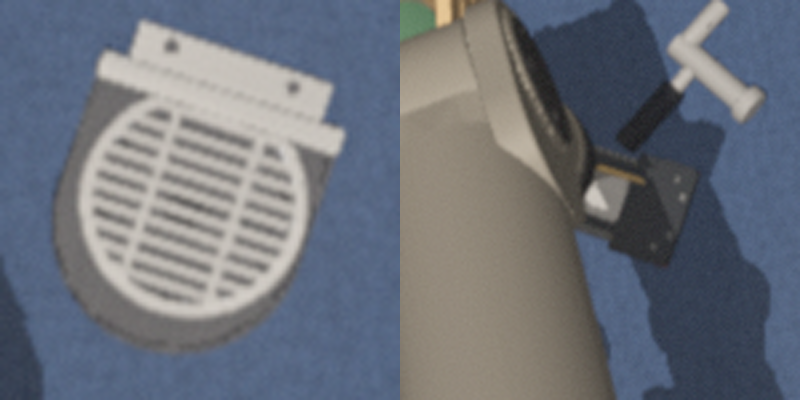

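Top view now shows the grille against or under the lip at crop (230,110). I'll fit its circle, and its angle from the slots.

```bash
cat > home.py <<'E'
from meas import *
n=np.array([np.cos(np.radians(-17.7)),np.sin(np.radians(-17.7))]);l=np.array([-n[1],n[0]])
def check(t):
  for thr in(130,150,170):
    c=grille(t,thr)[0][1];P=onto("top",c,.011)[:,:2]
    A=P[(P@n<.548)]
    r=least_squares(lambda q:np.hypot(A[:,0]-q[0],A[:,1]-q[1])-q[2],[.53,-.03,.06],loss='cauchy',f_scale=.0005).x
    m=mask(t,280,380,215,315,lambda a:(a.min(2)<thr).astype(np.uint8)*255)
    cs,_=cv2.findContours(m,cv2.RETR_CCOMP,cv2.CHAIN_APPROX_NONE);ang=[]
    for k in cs:
      q=onto("top",pts(k,280,215),.011)[:,:2]
      if np.linalg.norm(q.mean(0)-r[:2])<.05 and 15<cv2.contourArea(k)/K/K<60:
        (_,(w,h),_)=cv2.minAreaRect((q*1000).astype(np.float32))
        if max(w,h)>3*min(w,h):
          v=cv2.fitLine(q.astype(np.float32),2,0,1e-5,1e-5).ravel()[:2];ang.append((np.degrees(np.arctan2(v[1],v[0]))%180)-72.3)
    print(thr,'centre',r.round(4),'gap to home mm',(.5167-r[:2]@n)*1000,'lat',(r[:2]@l-np.array([.5924,-.0481])@l)*1000,'slot angle err',np.round(np.median(ang),2),len(ang))
if __name__=="__main__":
  import sys;check(cv2.imread(sys.argv[1]))
E
python3 home.py pics/top9.png; python3 home.py pics/top0.png
```

```text
130 centre [ 0.5281 -0.0311  0.0631] gap to home mm 4.191228822688298 lat -3.3666737176274717 slot angle err -0.06 6
150 centre [ 0.5281 -0.0311  0.062 ] gap to home mm 4.11353067312914 lat -3.3849101493349796 slot angle err -0.08 21
170 centre [ 0.5282 -0.0312  0.061 ] gap to home mm 4.014496134982726 lat -3.4219694710867223 slot angle err -0.06 13
130 centre [ 0.5132 -0.0252  0.0632] gap to home mm 20.11382231131803 lat -2.2389995574962906 slot angle err 79.69 9
150 centre [ 0.5132 -0.0253  0.0622] gap to home mm 20.10258150408012 lat -2.316776706049961 slot angle err 79.6 21
170 centre [ 0.5132 -0.0253  0.0612] gap to home mm 20.120327421489726 lat -2.390498381074302 slot angle err 79.51 15
```

Angle error is -0.07° (good), but the grille is still 4 mm short, stopped at the spring clips. The earlier force rise came from the horizontal push tilting the arm. I'll return and push again, easing z as I go.

Request:
{"api": "send_rows", "payload": {"moves": [{"dx": -0.018, "dy": -0.0453, "dz": 0, "yaw": 0, "fingers": 55}, {"dx": -0.018, "dy": -0.0453, "dz": 0, "yaw": 0, "fingers": 55}, {"dx": -0.018, "dy": -0.0453, "dz": 0, "yaw": 0, "fingers": 55}, {"dx": -0.018, "dy": -0.0453, "dz": 0, "yaw": 0, "fingers": 55}, {"dx": -0.018, "dy": -0.0453, "dz": 0, "yaw": 0, "fingers": 55}, {"dx": 0, "dy": 0, "dz": -0.05, "yaw": 0, "fingers": 55}, {"dx": 0, "dy": 0, "dz": -0.05, "yaw": 0, "fingers": 55}, {"dx": 0, "dy": 0, "dz": -0.03, "yaw": 0, "fingers": 55}]}}

```text
time: 18.0
tool_pos: [0.5282, -0.0338, -0.0013]
eef_rot: [3.103, -0.483, -0.004]
contact_force: [-0.1, 0.9, 0.2]
gripper_width: 0.552
```

Request:
{"api": "send_rows", "payload": {"moves": [{"dx": 0, "dy": 0, "dz": -0.01, "yaw": 0, "fingers": 55}, {"dx": 0, "dy": 0, "dz": -0.006, "yaw": 0, "fingers": 55}, {"dx": 0, "dy": 0, "dz": -0.002, "yaw": 0, "fingers": 55}, {"dx": 0, "dy": 0, "dz": 0, "yaw": 0, "fingers": 55}, {"dx": 0, "dy": 0, "dz": 0, "yaw": 0, "fingers": 55}]}}

```text
time: 18.5
tool_pos: [0.5314, -0.0325, -0.0153]
eef_rot: [-3.104, 0.48, -0.004]
contact_force: [-1.3, -0.3, 0.2]
gripper_width: 0.548
```

Request:
{"api": "send_rows", "payload": {"moves": [{"dx": 0, "dy": 0, "dz": -0.001, "yaw": 0, "fingers": 55}, {"dx": 0, "dy": 0, "dz": -0.001, "yaw": 0, "fingers": 55}, {"dx": 0, "dy": 0, "dz": -0.0005, "yaw": 0, "fingers": 55}, {"dx": 0, "dy": 0, "dz": 0, "yaw": 0, "fingers": 55}]}}

```text
time: 18.9
tool_pos: [0.5303, -0.0326, -0.019]
eef_rot: [3.105, -0.48, 0.0]
contact_force: [-1.2, 0.3, -0.4]
gripper_width: 0.553
```

Request:
{"api": "send_rows", "payload": {"moves": [{"dx": 0, "dy": 0, "dz": -0.0005, "yaw": 0, "fingers": 55}, {"dx": 0, "dy": 0, "dz": -0.0003, "yaw": 0, "fingers": 55}, {"dx": 0, "dy": 0, "dz": 0, "yaw": 0, "fingers": 55}]}}

```text
time: 19.2
tool_pos: [0.5304, -0.0326, -0.0193]
eef_rot: [-3.105, 0.481, -0.0]
contact_force: [-1.9, 0.3, 8.0]
gripper_width: 0.551
```

Request:
{"api": "send_rows", "payload": {"moves": [{"dx": 0.001, "dy": -0.0003, "dz": -0.0002, "yaw": 0, "fingers": 55}, {"dx": 0.001, "dy": -0.0003, "dz": 0, "yaw": 0, "fingers": 55}, {"dx": 0.0005, "dy": -0.0002, "dz": 0, "yaw": 0, "fingers": 55}]}}

```text
time: 19.5
tool_pos: [0.5309, -0.0328, -0.0194]
eef_rot: [-3.105, 0.48, 0.006]
contact_force: [-7.1, 1.6, 14.9]
gripper_width: 0.55
```

```bash
python3 st.py
```

```text
19.5 [ 0.5309 -0.0328 -0.0194] jaw -107.57 z [-0.004  0.001 -1.   ] F [-7.12  1.58 14.93] M [0.57 1.76 0.03] w 0.55 q7 -1.9
```

Request:
{"api": "send_rows", "payload": {"moves": [{"dx": 0.001, "dy": -0.0003, "dz": 0.0002, "yaw": 0, "fingers": 55}, {"dx": 0.0005, "dy": -0.0002, "dz": 0.0001, "yaw": 0, "fingers": 55}]}}

```text
time: 19.7
tool_pos: [0.533, -0.0334, -0.0193]
eef_rot: [-3.105, 0.48, 0.004]
contact_force: [-4.7, 1.5, 9.0]
gripper_width: 0.552
```

It moved 2 mm and the resistance fell. I'll keep pushing gently.

Request:
{"api": "send_rows", "payload": {"moves": [{"dx": 0.001, "dy": -0.0003, "dz": -0.0002, "yaw": 0, "fingers": 55}, {"dx": 0.001, "dy": -0.0003, "dz": 0, "yaw": 0, "fingers": 55}]}}

```text
time: 19.9
tool_pos: [0.5344, -0.0338, -0.0194]
eef_rot: [-3.104, 0.48, 0.006]
contact_force: [-9.0, 3.4, 17.3]
gripper_width: 0.552
```

```bash
python3 st.py
```

```text
19.9 [ 0.5344 -0.0338 -0.0194] jaw -107.59 z [-0.004  0.001 -1.   ] F [-9.    3.37 17.31] M [ 0.79  2.04 -0.09] w 0.552 q7 -1.9
```

Request:
{"api": "send_rows", "payload": {"moves": [{"dx": 0.0006, "dy": -0.0002, "dz": 0.0002, "yaw": 0, "fingers": 55}, {"dx": 0, "dy": 0, "dz": 0, "yaw": 0, "fingers": 55}]}}

```text
time: 20.1
tool_pos: [0.5344, -0.0337, -0.0194]
eef_rot: [-3.104, 0.48, 0.008]
contact_force: [-8.2, 2.2, 13.6]
gripper_width: 0.55
```

Request:
{"api": "send_rows", "payload": {"moves": [{"dx": 0, "dy": 0, "dz": 0.001, "yaw": 0, "fingers": 55}, {"dx": 0, "dy": 0, "dz": 0.03, "yaw": 0, "fingers": 55}, {"dx": 0, "dy": 0, "dz": 0.05, "yaw": 0, "fingers": 100}, {"dx": 0, "dy": 0, "dz": 0.05, "yaw": 0, "fingers": 100}, {"dx": 0.014, "dy": 0.04, "dz": 0.02, "yaw": 0, "fingers": 100}, {"dx": 0.02, "dy": 0.049, "dz": 0, "yaw": 0, "fingers": 100}, {"dx": 0.02, "dy": 0.049, "dz": 0, "yaw": 0, "fingers": 100}, {"dx": 0.02, "dy": 0.049, "dz": 0, "yaw": 0, "fingers": 100}]}}

```text
time: 20.9
tool_pos: [0.6083, 0.1458, 0.1317]
eef_rot: [-3.104, 0.481, -0.002]
contact_force: [-0.1, -0.1, -0.1]
gripper_width: 0.999
```

Request:
{"api": "send_rows", "payload": {"moves": [{"dx": 0.02, "dy": 0.049, "dz": 0, "yaw": 0, "fingers": 100}, {"dx": 0, "dy": 0, "dz": 0, "yaw": 0, "fingers": 100}]}}

```text
time: 21.1
tool_pos: [0.6269, 0.2003, 0.1308]
eef_rot: [-3.102, 0.464, -0.0]
contact_force: [-0.4, -0.3, -0.3]
gripper_width: 0.996
```

```bash
python3 st.py; python3 -c "
from h import *
cv2.imwrite('pics/top10.png',bot.get_image('top')[:,:,::-1]);cv2.imwrite('pics/s10.png',bot.get_image('scene')[:,:,::-1])"; python3 home.py pics/top10.png
```

```text
21.1 [0.6269 0.2003 0.1308] jaw -107.02 z [ 0.001  0.005 -1.   ] F [-0.36 -0.3  -0.33] M [ 0.05  0.04 -0.06] w 0.996 q7 -2.27
130 centre [ 0.5323 -0.0323  0.0632] gap to home mm -0.2143391507062331 lat -3.1851010652131917 slot angle err 0.07 6
150 centre [ 0.5324 -0.0324  0.0622] gap to home mm -0.32050110386061537 lat -3.241936256526495 slot angle err -0.24 22
170 centre [ 0.5325 -0.0324  0.0611] gap to home mm -0.42703946314903707 lat -3.26316578339797 slot angle err -0.61 12
```

The grille is home: gap about -0.3±0.5 mm (it bottomed on the rail), angle within 0.3° or so. Next is the beaker at (0.634,0.2075). I'll centre above it and settle.

Request:
{"api": "send_rows", "payload": {"moves": [{"dx": 0.007, "dy": 0.007, "dz": 0, "yaw": 0, "fingers": 100}, {"dx": 0, "dy": 0, "dz": 0, "yaw": 0, "fingers": 100}, {"dx": 0, "dy": 0, "dz": 0, "yaw": 0, "fingers": 100}]}}

```text
time: 21.5
tool_pos: [0.6337, 0.1962, 0.1314]
eef_rot: [3.104, -0.483, 0.0]
contact_force: [0.2, -0.5, 0.7]
gripper_width: 1.001
```

```bash
python3 st.py
python3 - <<'E'
from h import *
im=bot.get_image('scene')[:,:,::-1].copy();p=bot.get_state()['tool_pos']
z=lambda a,k:cv2.resize(a,None,fx=k,fy=k,interpolation=cv2.INTER_CUBIC)
cv2.imwrite('pics/c10.png',z(im[110:260,380:530],4))
a=np.radians(72.4);j=np.array([np.cos(a),np.sin(a),0])
for d in(-.048,.048):print((proj("scene",p+j*d+[0,0,.03])[0]-[380,110])*4)
print((proj("scene",[.634,.2075,.095])[0]-[380,110])*4)
E
```

```text
21.5 [0.6337 0.1962 0.1314] jaw -107.69 z [ 0. -0. -1.] F [ 0.25 -0.47  0.66] M [0.04 0.03 0.01] w 1.001 q7 -2.27
[168.84937484 273.37466471]
[362.93446119 240.09966381]
[266.50530995 345.90534727]
```

View pics/c10.png

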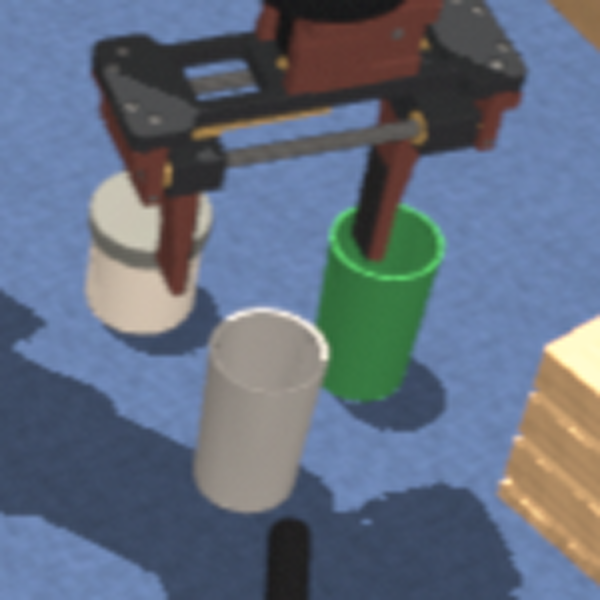

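The crop shows the tips at (178,292) and (377,258), and the beaker rim centred at (268,350) where it was predicted. I'll centre and lower the open fingers around the beaker.

Request:
{"api": "send_rows", "payload": {"moves": [{"dx": 0, "dy": 0.01, "dz": 0, "yaw": 0, "fingers": 100}, {"dx": 0, "dy": 0, "dz": -0.02, "yaw": 0, "fingers": 100}, {"dx": 0, "dy": 0, "dz": -0.02, "yaw": 0, "fingers": 100}, {"dx": 0, "dy": 0, "dz": -0.015, "yaw": 0, "fingers": 100}, {"dx": 0, "dy": 0, "dz": -0.015, "yaw": 0, "fingers": 100}, {"dx": 0, "dy": 0, "dz": -0.01, "yaw": 0, "fingers": 100}, {"dx": 0, "dy": 0, "dz": 0, "yaw": 0, "fingers": 100}]}}

```text
time: 22.25
tool_pos: [0.6324, 0.2072, 0.0496]
eef_rot: [3.103, -0.48, -0.004]
contact_force: [0.1, -0.3, -0.9]
gripper_width: 0.997
```

Request:
{"api": "send_rows", "payload": {"moves": [{"dx": 0, "dy": 0, "dz": -0.015, "yaw": 0, "fingers": 100}, {"dx": 0, "dy": 0, "dz": -0.015, "yaw": 0, "fingers": 100}, {"dx": 0, "dy": 0, "dz": -0.01, "yaw": 0, "fingers": 100}, {"dx": 0, "dy": 0, "dz": 0, "yaw": 0, "fingers": 100}, {"dx": 0, "dy": 0, "dz": 0, "yaw": 0, "fingers": 100}]}}

```text
time: 22.75
tool_pos: [0.6334, 0.2074, 0.0109]
eef_rot: [3.104, -0.48, -0.001]
contact_force: [0.3, -0.1, 0.2]
gripper_width: 1.0
```

```bash
python3 st.py
cat > bk.py <<'E'
# beaker columns in scene: gray mask rows; prints steel blob between fingers
from meas import *
E
python3 - <<'E'
from meas import *
im=bot.get_image('scene')[:,:,::-1].astype(int)
red=(im[:,:,2]-im[:,:,0]>30)&(im[:,:,2]-im[:,:,1]>25)
gray=(abs(im[:,:,2]-im[:,:,0])<22)&(im.max(2)>85)
for r in range(184,240,4):
  s=''.join('R' if red[r,c] else 'g' if gray[r,c] else '.' for c in range(410,490)); print(r,s)
E
```

```text
22.75 [0.6334 0.2074 0.0109] jaw -107.59 z [-0. -0. -1.] F [ 0.3  -0.11  0.21] M [ 0.07 -0.02 -0.03] w 1.0 q7 -2.29
184 ggg...........................................g....ggggggg.RR...................
188 .....gggg................R.....gggggggggggg.......ggggggggggggggggg.............
192 .......................gggggggggggggggggggggggggggggggg.....RRRRRRR.............
196 .RRRRRRRRR..............ggggggggggggggggggggggggggggggg......RRRR.ggggggg.......
200 .....RRRRR.............ggggggggggggggggggggggggggggggg......RRRR.ggggggg........
204 ...gRR.RR....RRR......ggggggggggggggggggggggggggggggg......RRR.gggggggg.........
208 ........gRRRRRRRg....ggggggggggggggggggggggggggggg........RRR.gggggg............
212 ........RRRRRRRg.....ggggggggggggggggggggggggggg.........RRR....................
216 .........RRRRR......ggggggggggggggggggggggggggg.................................
220 ..........RRRR.....ggggggggggggggggggggggggggg..................................
224 ...........gg.....ggggggggggggggggggggggggggg...................................
228 ..................ggggggggggggggggggggggggggg...................................
232 ....................ggggggggggggggggggggggg.....................................
236 ........................gggggggggggggggg........................................
```

Fingers stand either side of the beaker (text mask rows 204–220). Closing.

Request:
{"api": "send_rows", "payload": {"moves": [{"dx": 0, "dy": 0, "dz": 0, "yaw": 0, "fingers": 75}, {"dx": 0, "dy": 0, "dz": 0, "yaw": 0, "fingers": 68}, {"dx": 0, "dy": 0, "dz": 0, "yaw": 0, "fingers": 64}, {"dx": 0, "dy": 0, "dz": 0, "yaw": 0, "fingers": 60}, {"dx": 0, "dy": 0, "dz": 0, "yaw": 0, "fingers": 50}, {"dx": 0, "dy": 0, "dz": 0, "yaw": 0, "fingers": 50}, {"dx": 0, "dy": 0, "dz": 0, "yaw": 0, "fingers": 50}, {"dx": 0, "dy": 0, "dz": 0, "yaw": 0, "fingers": 50}], "grip_force": 18}}

```text
time: 23.6
tool_pos: [0.6337, 0.2077, 0.0115]
eef_rot: [-3.104, 0.48, -0.001]
contact_force: [0.9, -0.3, 2.1]
gripper_width: 0.663
```

```bash
python3 st.py
```

```text
23.6 [0.6337 0.2077 0.0115] jaw -107.59 z [ 0.001  0.    -1.   ] F [ 0.95 -0.3   2.1 ] M [ 0.11  0.02 -0.  ] w 0.663 q7 -2.29
```

Request:
{"api": "send_rows", "payload": {"moves": [{"dx": 0, "dy": 0, "dz": 0.004, "yaw": 0, "fingers": 50}, {"dx": 0, "dy": 0, "dz": 0.006, "yaw": 0, "fingers": 50}, {"dx": 0, "dy": 0, "dz": 0.012, "yaw": 0, "fingers": 50}, {"dx": 0, "dy": 0, "dz": 0.015, "yaw": 0, "fingers": 50}, {"dx": 0, "dy": 0, "dz": 0.015, "yaw": 0, "fingers": 50}, {"dx": 0, "dy": 0, "dz": 0.01, "yaw": 0, "fingers": 50}, {"dx": 0, "dy": 0, "dz": 0, "yaw": 0, "fingers": 50}]}}

```text
time: 24.3
tool_pos: [0.635, 0.208, 0.0759]
eef_rot: [-3.103, 0.48, -0.005]
contact_force: [0.4, -0.3, -1.6]
gripper_width: 0.664
```

```bash
python3 st.py
python3 - <<'E'
from meas import *
im=bot.get_image('scene')[:,:,::-1].astype(int)
red=(im[:,:,2]-im[:,:,0]>30)&(im[:,:,2]-im[:,:,1]>25)
gray=(abs(im[:,:,2]-im[:,:,0])<22)&(im.max(2)>85)
for r in range(156,226,3):
  s=''.join('R' if red[r,c] else 'g' if gray[r,c] else '.' for c in range(405,485)); print(r,s)
p=np.array([.6337,.2075])
print(proj("scene",[*p,.095+.062])[0],proj("scene",[*p,.062])[0])
E
```

```text
24.3 [0.635  0.208  0.0759] jaw -107.6 z [ 0.004  0.001 -1.   ] F [ 0.42 -0.32 -1.6 ] M [ 0.01  0.05 -0.02] w 0.664 q7 -2.29
156 gg..............................................................................
159 gg..R....ggg...............................................ggg.RR...............
162 ggg..R........gggg....................RRR.ggg..................RRR..............
165 gggg..RR..................RRR..........ggggggggggggggg.gggggggggggggggg.........
168 ggggg...R.................................gggggggggggggggggg....RRRRRR..........
171 gggggggg.RRRRRRRRRRgggggg.RR.............ggggggggggggggggggggg..RRRRRRR.gggggggg
174 ...gggggggRR..RRRR.gggggg..R............ggggggggggggggggggggggg..RRRR.gggggggggg
177 ............RRRRRR..................ggggggggggggggggggggggggggg.RRRR.ggggggggggg
180 .............RR........gg.RRRRRRRRgggggggggggggggggggggggggggg.RRRR.gggggggggggg
183 .......................g.RRRRRRRR.ggggggggggggggggggggggggggg..RRR.ggggggggggggg
186 ......................gg.RRRRRRRRggggggggggggggggggggggggggg..RRR.gggggggggggggg
189 g...................gg...RRRRRRR.ggg
[... 418 characters left out ...]
ggggggggggggggggggggggggggggggggggggggggggggggg....
207 ............................gggggggggggggggggggggggggg....ggggggggggggggg.......
210 .............................ggggggggggggggggggggggggg..........................
213 ...............................ggggggggggggggggggggg............................
216 ....................................gggggggggggg................................
219 ................................................................................
222 ................................................................................
225 ................................................................................
[451.0950482 173.713733 ] [444.25095051 207.72241248]
```

Beaker lifted, with the force reading of -1.6 N equal to its weight. Next I carry it over the grille centre (0.5325,-0.0325).

Request:
{"api": "send_rows", "payload": {"moves": [{"dx": -0.006, "dy": -0.014, "dz": 0, "yaw": 0, "fingers": 50}, {"dx": -0.0135, "dy": -0.032, "dz": 0, "yaw": 0, "fingers": 50}, {"dx": -0.0135, "dy": -0.032, "dz": 0, "yaw": 0, "fingers": 50}, {"dx": -0.0135, "dy": -0.032, "dz": 0, "yaw": 0, "fingers": 50}, {"dx": -0.0135, "dy": -0.032, "dz": 0, "yaw": 0, "fingers": 50}, {"dx": -0.0135, "dy": -0.032, "dz": 0, "yaw": 0, "fingers": 50}, {"dx": -0.0135, "dy": -0.032, "dz": 0, "yaw": 0, "fingers": 50}, {"dx": -0.0135, "dy": -0.032, "dz": 0, "yaw": 0, "fingers": 50}]}}

```text
time: 25.15
tool_pos: [0.5307, -0.0329, 0.0725]
eef_rot: [3.104, -0.482, -0.003]
contact_force: [0.4, -1.2, -1.9]
gripper_width: 0.665
```

Request:
{"api": "send_rows", "payload": {"moves": [{"dx": -0.001, "dy": -0.002, "dz": 0, "yaw": 0, "fingers": 50}, {"dx": 0, "dy": 0, "dz": 0, "yaw": 0, "fingers": 50}, {"dx": 0, "dy": 0, "dz": 0, "yaw": 0, "fingers": 50}, {"dx": 0, "dy": 0, "dz": 0, "yaw": 0, "fingers": 50}]}}

```text
time: 25.55
tool_pos: [0.5322, -0.0312, 0.0731]
eef_rot: [-3.105, 0.477, 0.0]
contact_force: [1.0, -0.5, -1.5]
gripper_width: 0.659
```

```bash
python3 st.py
```

```text
25.55 [ 0.5322 -0.0312  0.0731] jaw -107.47 z [ 0.     0.001 -1.   ] F [ 0.98 -0.51 -1.49] M [0.02 0.01 0.01] w 0.659 q7 -1.92
```

Request:
{"api": "send_rows", "payload": {"moves": [{"dx": 0, "dy": -0.001, "dz": -0.012, "yaw": 0, "fingers": 50}, {"dx": 0, "dy": 0, "dz": -0.013, "yaw": 0, "fingers": 50}, {"dx": 0, "dy": 0, "dz": -0.01, "yaw": 0, "fingers": 50}, {"dx": 0, "dy": 0, "dz": -0.007, "yaw": 0, "fingers": 50}, {"dx": 0, "dy": 0, "dz": -0.004, "yaw": 0, "fingers": 50}, {"dx": 0, "dy": 0, "dz": 0, "yaw": 0, "fingers": 50}, {"dx": 0, "dy": 0, "dz": 0, "yaw": 0, "fingers": 50}]}}

```text
time: 26.25
tool_pos: [0.5322, -0.0336, 0.0274]
eef_rot: [-3.105, 0.481, -0.0]
contact_force: [-0.5, 0.4, -1.4]
gripper_width: 0.661
```

Request:
{"api": "send_rows", "payload": {"moves": [{"dx": 0, "dy": 0, "dz": -0.001, "yaw": 0, "fingers": 50}, {"dx": 0, "dy": 0, "dz": -0.001, "yaw": 0, "fingers": 50}, {"dx": 0, "dy": 0, "dz": 0, "yaw": 0, "fingers": 50}]}}

```text
time: 26.55
tool_pos: [0.5321, -0.0335, 0.0254]
eef_rot: [-3.105, 0.48, -0.0]
contact_force: [0.1, -0.3, -3.1]
gripper_width: 0.658
```

Request:
{"api": "send_rows", "payload": {"moves": [{"dx": 0, "dy": 0, "dz": -0.001, "yaw": 0, "fingers": 50}, {"dx": 0, "dy": 0, "dz": -0.001, "yaw": 0, "fingers": 50}, {"dx": 0, "dy": 0, "dz": 0, "yaw": 0, "fingers": 50}]}}

```text
time: 26.85
tool_pos: [0.5318, -0.0335, 0.0231]
eef_rot: [3.105, -0.48, -0.0]
contact_force: [-0.3, -0.3, -1.5]
gripper_width: 0.663
```

Request:
{"api": "send_rows", "payload": {"moves": [{"dx": 0, "dy": 0, "dz": -0.0005, "yaw": 0, "fingers": 50}, {"dx": 0, "dy": 0, "dz": 0, "yaw": 0, "fingers": 50}]}}

```text
time: 27.05
tool_pos: [0.5319, -0.0335, 0.0227]
eef_rot: [3.105, -0.48, -0.0]
contact_force: [-0.4, 0.1, -1.8]
gripper_width: 0.661
```

Request:
{"api": "send_rows", "payload": {"moves": [{"dx": 0, "dy": 0, "dz": -0.0005, "yaw": 0, "fingers": 50}, {"dx": 0, "dy": 0, "dz": 0, "yaw": 0, "fingers": 50}]}}

```text
time: 27.25
tool_pos: [0.532, -0.0335, 0.0222]
eef_rot: [3.105, -0.48, 0.0]
contact_force: [-0.1, 0.3, -1.8]
gripper_width: 0.657
```

Request:
{"api": "send_rows", "payload": {"moves": [{"dx": 0, "dy": 0, "dz": -0.0005, "yaw": 0, "fingers": 50}, {"dx": 0, "dy": 0, "dz": 0, "yaw": 0, "fingers": 50}]}}

```text
time: 27.45
tool_pos: [0.5323, -0.0336, 0.0221]
eef_rot: [-3.105, 0.48, -0.001]
contact_force: [-1.2, 0.2, 1.6]
gripper_width: 0.662
```

Foot contact at z=0.0221, as predicted (0.0222). Releasing gently.

Request:
{"api": "send_rows", "payload": {"moves": [{"dx": 0, "dy": 0, "dz": 0, "yaw": 0, "fingers": 66}, {"dx": 0, "dy": 0, "dz": 0, "yaw": 0, "fingers": 68}, {"dx": 0, "dy": 0, "dz": 0, "yaw": 0, "fingers": 72}, {"dx": 0, "dy": 0, "dz": 0, "yaw": 0, "fingers": 80}, {"dx": 0, "dy": 0, "dz": 0, "yaw": 0, "fingers": 100}, {"dx": 0, "dy": 0, "dz": 0, "yaw": 0, "fingers": 100}, {"dx": 0, "dy": 0, "dz": 0, "yaw": 0, "fingers": 100}]}}

```text
time: 28.15
tool_pos: [0.5319, -0.0335, 0.0217]
eef_rot: [3.105, -0.48, -0.0]
contact_force: [-1.0, -0.9, -0.9]
gripper_width: 0.994
```

```bash
python3 st.py
python3 - <<'E'
from meas import *
im=bot.get_image('scene')[:,:,::-1].astype(int)
red=(im[:,:,2]-im[:,:,0]>30)&(im[:,:,2]-im[:,:,1]>25)
for r in range(190,240,4):
  s=''.join('R' if red[r,c] else '%x'%(im[r,c].max()//16) for c in range(275,365)); print(r,s)
E
```

```text
28.15 [ 0.5319 -0.0335  0.0217] jaw -107.59 z [-0. -0. -1.] F [-0.97 -0.92 -0.9 ] M [0.01 0.02 0.01] w 0.994 q7 -1.92
190 555555554444555899aa999998753323RRRRRRRRRRR44433333222222222332222222232222222222333333458
194 555555555555554444444443333222222223333445565555665555666666654444322322322232345RRRR6789a
198 97555555432233344455668R87665556689a999999999998765555555555556666643222222222356RRRR8aaaa
202 333322222234333333566666666666666666655666665566655566555666533RRR43222223334457866669abbb
206 RRRRR63323334444445665555655666778999999999999999988888766665323RRRRRR566666689aaabbbbbaaa
210 RRRR7753222222222236766669cb888999999999999999999988899898875322RRRRR566666666669bbbabbbaa
214 6RRR687445554RRRRR5799986579dec999999999999999999999987644454323RRRR5566666678aaaaaabbabba
218 baaabbbbbaaa96RRRRR457888667888899999aaaaaaa99999988887544444323RRRR88aaaaabbaabbbbaaaaaaa
222 abbbbbabbba987RRRRR5788889988888999999999999999999988889aaa99853RRRR55688aabbbbbbbbaaaaaaa
226 bbbbaabba987666RRRR8dea999998888999999999999999999988888899999a999865446679aaaaaaabbbbbbbb
230 aabbbbbb97767899RRR6ac9999998888999999999999999999988888999999a9999a986677689abbbaaabbbbbb
234 aaaaaaba9778aeffeRabddb9988898899999999999999999999888899999999999999a98545579aaaa9876668a
238 aaaaabbba87aefffffeddcaa998998889999999999999999999888899999999999998999854456766666666666
```

Request:
{"api": "send_rows", "payload": {"moves": [{"dx": 0, "dy": 0, "dz": 0.01, "yaw": 0, "fingers": 100}, {"dx": 0, "dy": 0, "dz": 0.02, "yaw": 0, "fingers": 100}, {"dx": 0, "dy": 0, "dz": 0.03, "yaw": 0, "fingers": 100}, {"dx": 0, "dy": 0, "dz": 0.03, "yaw": 0, "fingers": 100}, {"dx": 0, "dy": 0, "dz": 0.03, "yaw": 0, "fingers": 100}, {"dx": 0, "dy": 0, "dz": 0.03, "yaw": 0, "fingers": 100}, {"dx": 0, "dy": 0, "dz": 0, "yaw": 0, "fingers": 100}]}}

```text
time: 28.9
tool_pos: [0.5349, -0.0335, 0.1767]
eef_rot: [-3.103, 0.481, -0.013]
contact_force: [0.5, 0.1, 0.1]
gripper_width: 1.001
```

Request:
{"api": "send_rows", "payload": {"moves": [{"dx": 0.005, "dy": 0.045, "dz": 0.01, "yaw": 0, "fingers": 100}, {"dx": 0.005, "dy": 0.045, "dz": 0.01, "yaw": 0, "fingers": 100}, {"dx": 0.005, "dy": 0.045, "dz": 0, "yaw": 0, "fingers": 100}, {"dx": 0.005, "dy": 0.045, "dz": 0, "yaw": 0, "fingers": 100}, {"dx": 0.005, "dy": 0.045, "dz": 0, "yaw": 0, "fingers": 100}, {"dx": 0.005, "dy": 0.045, "dz": 0, "yaw": 0, "fingers": 100}, {"dx": 0, "dy": 0, "dz": 0, "yaw": 0, "fingers": 100}, {"dx": 0, "dy": 0, "dz": 0, "yaw": 0, "fingers": 100}]}}

```text
time: 29.7
tool_pos: [0.5612, 0.2375, 0.1911]
eef_rot: [3.105, -0.476, -0.002]
contact_force: [0.9, -1.0, -0.3]
gripper_width: 1.004
```

```bash
python3 st.py
python3 - <<'E'
from meas import *
t=bot.get_image('top')[:,:,::-1].copy();s=bot.get_image('scene')[:,:,::-1].copy()
cv2.imwrite('pics/top11.png',t);cv2.imwrite('pics/s11.png',s)
# rim in top: inner dark/bright circle via Hough, 29mm rim radius at z=.106
g=cv2.resize(cv2.cvtColor(t[215:315,280:380],6),None,fx=6,fy=6,interpolation=cv2.INTER_CUBIC)
c=cv2.HoughCircles(cv2.GaussianBlur(g,(0,0),3),cv2.HOUGH_GRADIENT,1,30,param1=60,param2=15,minRadius=70,maxRadius=105)
print('pred rim px',proj("top",[.5324,-.0324,.106])[0],'r',.029*559/1.123*6)
if c is not None:
  for u,v,r in c[0][:4]:
    q=(np.array([u,v])+.5)/6-.5+[280,215];print(q,r,onto("top",q,.106))
im=s.astype(int)
for r in range(180,250,4):
  print(r,''.join('%x'%(im[r,c].max()//16) for c in range(280,360)))
print('scene pred rim/foot',proj("scene",[[.5324,-.0324,.106],[.5324,-.0324,.011]]))
E
python3 home.py pics/top11.png
```

```text
29.7 [0.5612 0.2375 0.1911] jaw -107.44 z [-0.001 -0.001 -1.   ] F [ 0.93 -0.97 -0.28] M [ 0.05  0.   -0.03] w 1.004 q7 -2.41
pred rim px [329.01299697 261.86501171] r 86.6126447016919
[328.83333206 262.66666794] 78.8 [[ 0.530785   -0.03206498  0.106     ]]
[318.66666794 273.33333206] 88.7 [[ 0.50908147 -0.01202845  0.106     ]]
[344.         269.66666794] 71.3 [[ 0.5172338  -0.06272591  0.106     ]]
180 bbbaaaaabbbbbbabba97666666665555666666678999aaaaaaaa9766789aa8766666666555656666
184 aabbbbbbbaaaaaaabaaaaaaa999aaa99aaaaaaaaaaaaa99888aaaaaa997666666655556666665566
188 aaabbbaaaaabbccdeffffffffffffffedb9876666666666666666666656666656666666666666666
192 bbbcefffffffffffffffeca9877899aabbaa97666666566656666666666655566666666665555666
196 ffffffffedba9879aaaaaabaaaaaabbbbbbbbbcbbbaa876666666666666566666666666666666666
200 98778aaaabbbbbbbaaaaabbbccca999999999999999acddcbaaaaa97766556666566666566666655
204 aaabbaaaaaaaaaaaaaabbcca889999999999999999999989decbbaabbbbbbaaaaaaa876655666666
208 bbbbbaaaaaaaaaabaaabdd98889999999999999999999999adcaaaaabbbbaaaaabbbbbbaa9666666
212 aaaaabbbbbba
[... 539 characters left out ...]
999988889aa9899abcdfffffffb88879bbaabaa
240 aaaa879effeaabcdeffffffea889999999999999999998888998877679befffffffe888879bbbbbb
244 baaa979efffcbccefffffffeddca999999999999999998899999876678cffffffffc888887acbbaa
248 aaaaaa88effffddefffffffeddefea87779bcccb99aa999999999866779dfffffeaabbcdeffffdbb
scene pred rim/foot [[315.32416476 206.16432138]
 [316.60954302 237.63965339]]
130 centre [ 0.5323 -0.0322  0.0632] gap to home mm -0.16030473855321858 lat -3.1768685758330473 slot angle err nan 0
150 centre [ 0.5324 -0.0323  0.0622] gap to home mm -0.28659055489776986 lat -3.2413806731639294 slot angle err -0.13 12
170 centre [ 0.5325 -0.0324  0.0612] gap to home mm -0.39861209513003537 lat -3.269338920129816 slot angle err -0.52 3
  return _methods._mean(a, axis=axis, dtype=dtype,
  ret = ret.dtype.type(ret / rcount)
```

The beaker stands upright: its rim is where an upright one would show in both views, about 2 mm from the grille's centre. The grille has stayed home. Handing in.

```bash
python3 -c "
from rig import bot
print(bot.finish_job())"
```

```text
the job is handed in; nothing more can be done
None
```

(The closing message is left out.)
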